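File the stone samples in the leaning slab rack

TASK

File the two marble sample slabs in the leaning wooden rack, each fully home in the slot whose width fits its thickness: the thin slab in the narrowest slot, the thick slab in the middle-width slot, the widest slot left empty. The slot blocks sit with some play in their bays, so feel for each slot, and lower the slabs in rather than dropping them. Leave the other things on the bench where they are.

Things in the scene. Friction and masses are not known exactly. Their poses are not given: they have to be found in the camera images.
- thin_center (a point): centre of the thin stone slab, plain white marble, 10 mm thick (its y), 80 mm wide (its x), 120 mm tall (its z), square edges; about 0.26 kg +- 20 %. It starts upright and loose in a groove 30 mm deep and 3 mm wider than the slab, in a fixed dark wooden foot 100 x 64 x 40 mm whose groove floor is 10 mm above the bench; so the slab's upper 90 mm are free
- thick_center (a point): centre of the thick stone slab, plain white marble, 20 mm thick (its y), 80 mm wide (its x), 120 mm tall (its z), square edges; about 0.52 kg +- 20 %. It starts upright and loose in a groove 30 mm deep and 3 mm wider than the slab, in a fixed dark wooden foot 100 x 64 x 40 mm whose groove floor is 10 mm above the bench; so the slab's upper 90 mm are free
- slab_thin: the same thin slab; origin at the middle of its lower edge, same axes
- slab_thick: the same thick slab; origin at the middle of its lower edge, same axes
- rack: the rack: base board 170 x 232 mm; origin under its centre. Axes: z up, y along its row of three bays (68 mm apart, in any order), x level, away from the robot. Each bay has a light wooden slot block 56 mm wide (y); solid dark wood fills between blocks, 3 mm below their tops. All slots lean 30 degrees: the way out is (-0.5, 0, 0.866) in these axes, up and back to the robot
- rack_mid (a point): a point 60 mm above the board's underside, mid-rack, level with the slot floors. Every slot: 60 mm deep along the lean; 88 mm long along (0.866, 0, 0.5), end walls 45 mm high; mouth edges bevelled 2.5 mm at 45 degrees. A slab fully home has its centre 60 mm from the floor point along the way out, lower edge on the floor, 60 mm standing out
- narrow_floor (a point): floor centre of the 12 mm wide slot (for the 10 mm slab), as it would be if its slot block stood exactly mid-bay. The block has play: the real slot lies up to 5 mm to either side of this point along y, and no reading tells which; find it by touch or by eye. Axes as the rack's
- middle_floor (a point): floor centre of the 22 mm wide slot (for the 20 mm slab), as it would be if its slot block stood exactly mid-bay. The block has play: the real slot lies up to 5 mm to either side of this point along y, and no reading tells which; find it by touch or by eye. Axes as the rack's
- wide_floor (a point): floor centre of the 32 mm wide slot (for a slab not here; it stays empty), as it would be if its slot block stood exactly mid-bay. The block has play: the real slot lies up to 5 mm to either side of this point along y, and no reading tells which; find it by touch or by eye. Axes as the rack's
- mallet: bystander: carver's mallet standing on its wide head, 180 mm tall, wood; origin under its centre
- brush: bystander: flat brush lying on the bench; origin under it
- rubbing: bystander: terracotta-coloured rubbing stone, 90 x 45 x 30 mm, lying flat; origin centre of underside
- jar: bystander: amber glass jar with steel cap, 72 mm across, 100 mm tall; origin centre of underside
- offcut: bystander: block-shaped stone offcut, 85 x 70 x 50 mm; origin centre of underside
- scraper: bystander: flat metal scraper with a handle, lying on the bench; origin under it
- bowl: bystander: white bowl, 110 mm across, 50 mm tall; origin centre of underside
Not all that is in view belongs to the job. What is shaped like the slab_thick but orange or pink is not meant.

How it is judged (in metres and radians):
At the end, for the whole second after the job is handed in: Thin slab in the narrow slot and thick slab in the middle-width slot, each at rest, its centre within 9 mm of the bay's middle across the slot, within 9 mm of its home position along the bay's x and 6 mm in height, its tall axis leaning 30 +- 5 degrees from vertical (y of thin_center in the frame of narrow_floor between -0.009 and 0.009 m and x of thin_center in the frame of narrow_floor between -0.039 and -0.021 m and z of thin_center in the frame of narrow_floor between 0.0455 and 0.0575 m and angle between thin_center's own z axis and vertical between 0.436332 and 0.610865 rad and linear speed of each of slab_thin, slab_thick below 0.02 m/s and y of thick_center in the frame of middle_floor between -0.009 and 0.009 m and x of thick_center in the frame of middle_floor between -0.039 and -0.021 m and z of thick_center in the frame of middle_floor between 0.0455 and 0.0575 m and angle between thick_center's own z axis and vertical between 0.436332 and 0.610865 rad); the robot touches nothing.
It fails at once if the thin slab is dropped (moves faster than 0.6 m/s while the fingers do not hold it) (linear speed of slab_thin above 0.6 m/s and contact force between slab_thin and the fingers below 0.5 N).
It fails at once if the thick slab is dropped (moves faster than 0.6 m/s while the fingers do not hold it) (linear speed of slab_thick above 0.6 m/s and contact force between slab_thick and the fingers below 0.5 N).
It fails at once if a bystander on the bench is moved by more than 30 mm (distance of any of mallet, brush, rubbing, jar, offcut, scraper, bowl from where it was at the start of the episode above 0.03 m).
It also fails if it takes over 72 s, if anything falls off the work surface, if the arm or the gripper's body presses on something with over 40 N, if the wrist force passes 120 N, or if a joint passes its speed limit or range.

ROBOT

A 7-joint arm with a two-finger parallel gripper is mounted at the origin on the work surface. World frame = base frame: x ahead of the robot, y to its left, z up, the work surface at z = 0. Lengths are in m, angles in degrees, forces in N, time in s.
With the tool pointing down it reaches from about 0.425 to 0.875 m from the base axis. Payload 4.7 kg.
Tool frame: the origin (TCP) lies on the front face of the gripper's body, between the roots of the fingers; the fingertips stand 70 mm ahead of it and the grasp point (between the pads) lies 51 mm ahead of it (tip_extent is the distance from the TCP to the fingertips, in m); z points along the fingers, y is the direction in which the jaws open and shut (so a half turn about z gives the same grasp; the last joint's range is limited). The gripper opens to 87 mm and grips with 3 to 60 N. Pads are 19 mm wide; open, the fingers measure 117 mm over their backs; the gripper's body (75 mm by 190 mm) begins 51 mm behind the grasp point.
Start: joints at [76.897, 18.392, -4.016, 83.108, 1.295, 78.541, -3.26], TCP at [0.156, -0.631, 0.292] pointing down, gripper open.
Joint ranges: [-163.93, 163.93], [-17.29, 119.83], [-79.2, 71.16], [3.27, 140.29], [-89.18, 269.18], [5.43, 117.66], [-154.24, 154.24]. Speed limits (degrees/s): [147.25, 147.25, 180, 180, 180, 180, 180].

INTERFACE

Orientations are given as [roll, pitch, yaw] about the fixed x, y, z axes, in that order (R = Rz(yaw) Ry(pitch) Rx(roll)).
In Python, from cell import * gives the robot as it stands.
- The arm moves only by the tool carry_out, never from a script. Its argument "increments" is text: rows parted by semicolons, each of 7 numbers parted by spaces: the opening, from 0 (shut) to 1 (fully open), then the shift along the tool's x, y, z in m, then the turn, a rotation vector about the tool's x, y, z in degrees. A call has 1 to 20 rows; each row shifts and turns the pose as measured when the row begins, along the tool's axes as they then stand; what a row does not reach is not made up. A row lasts 1/8 s, in which the tool goes at most 62.5 mm and 10.7 degrees, less where a joint would pass 70% of its speed; a pose out of reach is approached as far as the arm can. A call is refused whole if a number of a shift passes 0.0625 or a number of a turn 10.7, either way. A call with a gripper value outside its range is refused whole. The fingers move at their own pace and stop on an object; "force" is the grip in N (left out, the last holds). Time passes only in rows, so rows that do not move let the fingers close. It gives the time, the measured TCP pose, the force and the opening at its end, in the units of the state.
- get_obs(): the state, without advancing time (a new reading comes with each control period).
- read_camera(name): name is "scene" or "top"; returns a dict with "img" (400x640x3 uint8, blue, green, red), "fx", "fy", "cx", "cy" (pixels), "k1" (the pictures are not rectified: a ray, as slopes to the right and down, at radius r is drawn at 1 + k1 r^2 times it, then the intrinsics apply), "world_from_camera" (4x4, takes a point from camera to world coordinates). Camera axes: x right, y down, z forward; pixel columns grow to the right and rows downward; lengths in m; the calibration is good to about 2 mm. A picture is of the moment at which its call begins. There is no depth.
- sign_off(): hands the job in, once; it reports no verdict.
Trained networks look in a picture, given as the dict that the camera call returned (one of the last four; its "shot" number tells which), for a name from the list of things; names that differ only in an ending like _2 or _b are one class to them, and where a whole thing is asked for, a point or a joint stands for the part that bears it (a point fixed in the world has none). Each returns a list of dicts, best first, with "confidence" (0 to 1); they miss things now and then, are a little off and sometimes report something else, mostly with a low value. They report only what shows in the picture. A call takes as long as a camera call. They do not tell look-alikes from the thing itself.
- masks_of(target, picture): "pixels" (400x640 bool, what is visible of it) and "bbox" ([left, top, right, bottom] in pixels, round what is visible of it).
The state is a dict: "time_s": time; "qpos": joint angles; "joint_velocities": joint speeds; "effort": joint torques, N m; "tool_pos": TCP position; "tool_rot": TCP orientation; "force": force on the tool from outside, world axes, zero at the start; "wrist_torque": the same for the moment, N m; "grip_width": finger opening in m.
Only numpy, scipy, OpenCV 4.12 (cv2) and the standard library are available. Lean on these libraries where they do the work, as an engineer would, in place of code of your own. Each camera call takes 0.05 s, during which the arm holds its last target.

## Working session

There is one attempt and no reset: what is moved stays moved. The work goes in short steps, Python scripts to look and compute and a tool call to move; the robot and the scene stay as the last step left them, time stands still between calls to the robot, and variables do not carry over. Pictures are saved under pics/ and viewed, and the job is handed in when it is done.

Besides the shell and the picture viewer there is one more tool, called as name(argument=value, ...), one argument or row to a line, values as JSON. carry_out: Moves the arm, as the interface text tells. Its arguments: {"type":"object","properties":{"increments":{"type":"string"},"force":{"type":"number"}},"required":["increments"]}

```bash
ls; mkdir -p pics
python3 - <<'E'
from cell import *
import cv2,pickle
print(get_obs())
for n in ["scene","top"]:
    p=read_camera(n); cv2.imwrite(f"pics/{n}0.png",p["img"]); print(n,{k:v for k,v in p.items() if k!="img"})
    pickle.dump(p,open(f"{n}0.pkl","wb"))
    for t in ["slab_thin","slab_thick","rack"]:
        for m in masks_of(t,p): print(t,m["confidence"],m["bbox"],m["pixels"].sum())
E
```

```text
pics
{'time_s': 0.0, 'qpos': array([76.89652176, 18.43888036, -4.01544538, 83.17632164,  1.2960178 ,
       78.54207463, -3.2613501 ]), 'joint_velocities': array([-0.04196339,  0.05228826,  0.00744267, -0.03976695, -0.10365895,
        0.00687282,  0.10570631]), 'effort': array([-8.37626408e-05, -4.91288245e+01, -4.03518649e-01, -3.12537754e+01,
       -6.35458692e-02,  4.36235487e-02,  1.78831206e-04]), 'tool_pos': array([ 0.15611855, -0.63052198,  0.29115099]), 'tool_rot': array([-1.79888028e+02,  6.93869969e-03,  1.39120374e+01]), 'force': array([ 0.38918787, -0.07086264, -0.19655846]), 'wrist_torque': array([0.07972087, 0.03352531, 0.0332804 ]), 'grip_width': 0.08698566897371268}
scene {'fx': 394.6798334495699, 'fy': 394.6798334495699, 'cx': 321.6295920046778, 'cy': 204.69060930529517, 'k1': -0.0862476060925368, 'world_from_camera': array([[ 0.71550856,  0.37380225, -0.59018588,  1.21547724],
       [ 0.69856092, -0.39220256,  0.5984896 , -0.65559323],
       [-0.00775565, -0.84050522, -0.54174793,  0.68461253],
       [ 0.        ,  0.        ,  0.        ,  1.        ]]), 'shot
[... 368 characters left out ...]
7, 'cy': 202.392582694854, 'k1': -0.09179042531162991, 'world_from_camera': array([[ 0.02872741, -0.98298144,  0.18144481,  0.32042433],
       [-0.9987742 , -0.03554713, -0.03444559,  0.05350871],
       [ 0.04030921, -0.18023286, -0.98279768,  1.10598327],
       [ 0.        ,  0.        ,  0.        ,  1.        ]]), 'shot': 2}
slab_thin 0.56 [199.0, 155.3, 217.5, 188.1] 403
slab_thick 0.85 [193.7, 223.6, 233.5, 241.1] 495
slab_thick 0.72 [230.3, 263.7, 259.0, 286.9] 383
slab_thick 0.65 [251.5, 204.6, 269.3, 234.2] 405
rack 0.93 [325.6, 127.7, 416.5, 199.9] 2116
rack 0.75 [199.0, 154.9, 218.0, 190.5] 381
rack 0.72 [250.2, 200.4, 272.2, 237.7] 427
rack 0.38 [284.8, 204.1, 320.2, 273.9] 774
```

View pics/scene0.png

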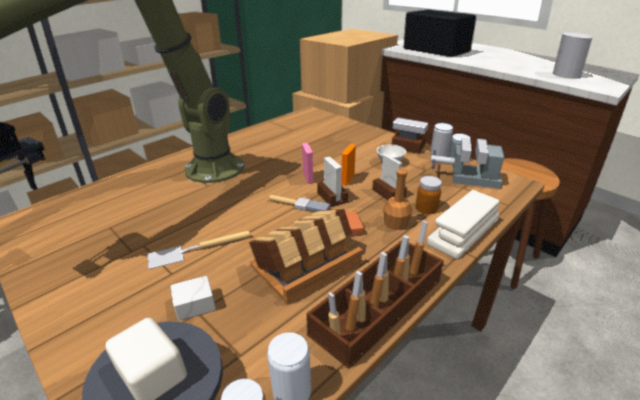

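View pics/top0.png

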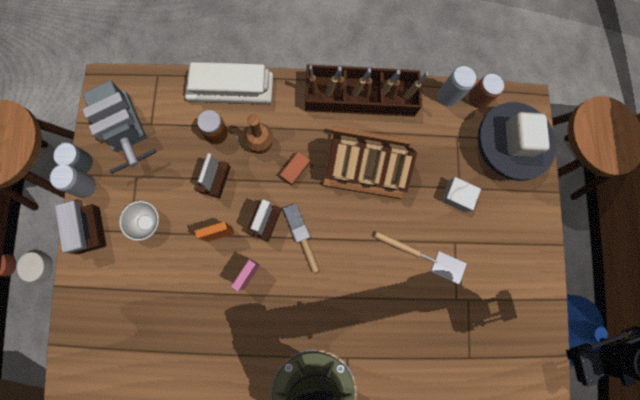

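Run:
```python
import cv2
a=cv2.imread("pics/scene0.png");cv2.imwrite("pics/scene0z.png",cv2.resize(a[125:310,235:450],None,fx=3.2,fy=3.2,interpolation=cv2.INTER_CUBIC))
a=cv2.imread("pics/top0.png");cv2.imwrite("pics/top0z.png",cv2.resize(a[110:310,185:435],None,fx=3,fy=3,interpolation=cv2.INTER_CUBIC))
```

```text
(no output)
```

View pics/scene0z.png

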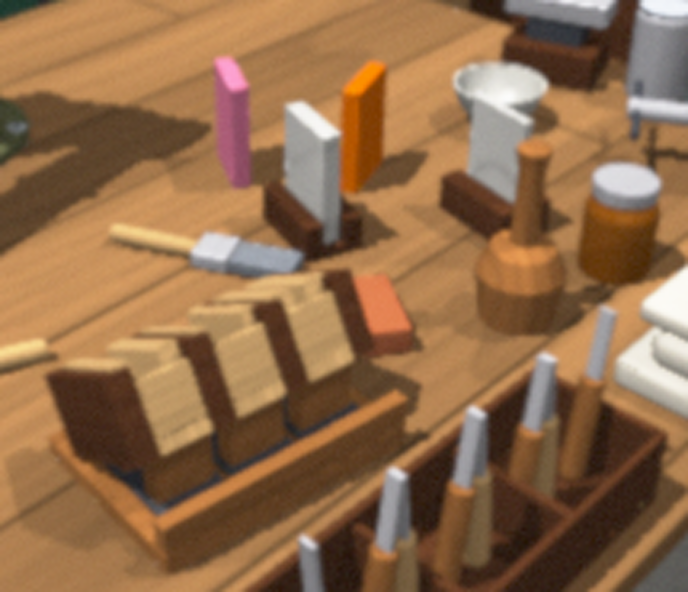

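View pics/top0z.png

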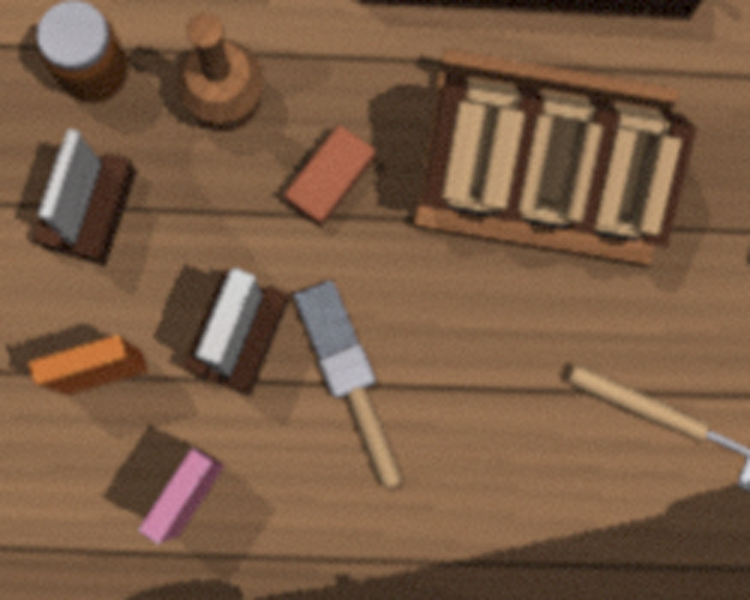

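Scene shows two white slabs in dark feet: in the top image about (208,172), the thinner one, and (262,218), the thicker one. The orange (212,230) and pink (244,275) ones are decoys. The rack is at about (370,165), and its slots from left to right look narrow, wide, middle. I'll crop each of these larger to check.

```bash
cat > h.py <<'E'
import numpy as np,cv2,pickle
def proj(p,P):
    P=np.atleast_2d(P); T=np.linalg.inv(p["world_from_camera"]); c=P@T[:3,:3].T+T[:3,3]
    s=c[:,:2]/c[:,2:]; r2=(s**2).sum(1,keepdims=True); s=s*(1+p["k1"]*r2)
    return s*[p["fx"],p["fy"]]+[p["cx"],p["cy"]]
def ray(p,uv,z):
    s=(np.array(uv,float)-[p["cx"],p["cy"]])/[p["fx"],p["fy"]]; u=s.copy()
    for _ in range(20): u=s/(1+p["k1"]*(u**2).sum())
    T=p["world_from_camera"]; d=T[:3,:3]@[u[0],u[1],1]; o=T[:3,3]
    return o+d*(z-o[2])/d[2]
def crop(p,box,f,name,polys=[]):
    x0,y0,x1,y1=box; im=cv2.resize(p["img"][y0:y1,x0:x1],None,fx=f,fy=f,interpolation=cv2.INTER_CUBIC)
    for P,c in polys:
        q=((P-[x0,y0]+0.5)*f-0.5).round().astype(int); cv2.polylines(im,[q],False,c,1)
    for x in range(x0,x1,5):
        cv2.line(im,(int((x-x0+.5)*f),0),(int((x-x0+.5)*f),6 if x%10 else 12),(0,255,255),1)
        if x%10==0: cv2.putText(im,str(x),(int((x-x0+.5)*f)-10,24),0,.4,(0,255,255),1)
    for y in range(y0,y1,5):
        cv2.line(im,(0,int((y-y0+.5)*f)),(6 if y%10 else 12,int((y-y0+.5)*f)),(0,255,255),1)
        if y%10==0: cv2.putText(im,str(y),(14,int((y-y0+.5)*f)+4),0,.4,(0,255,255),1)
    cv2.imwrite(name,im)
E
python3 - <<'E'
from h import *
t=pickle.load(open("top0.pkl","rb"));s=pickle.load(open("scene0.pkl","rb"))
crop(t,(188,145,288,245),6,"pics/t_slabs.png")
crop(s,(310,135,420,215),7,"pics/s_slabs.png")
crop(t,(318,122,423,205),7,"pics/t_rack.png")
crop(s,(245,200,370,305),5.5,"pics/s_rack.png")
E
```

```text
(no output)
```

View pics/t_slabs.png

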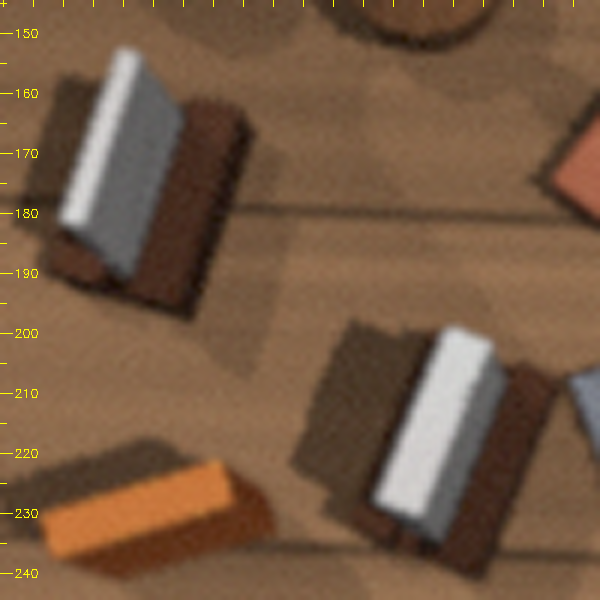

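View pics/s_slabs.png

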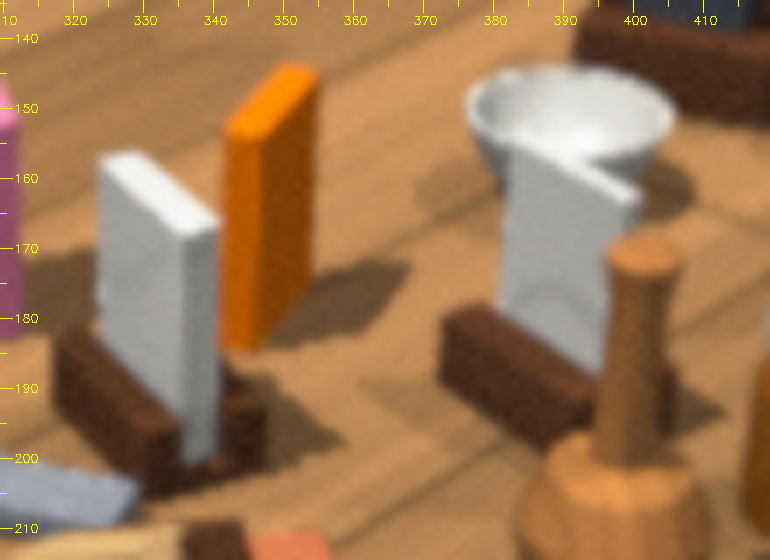

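View pics/t_rack.png

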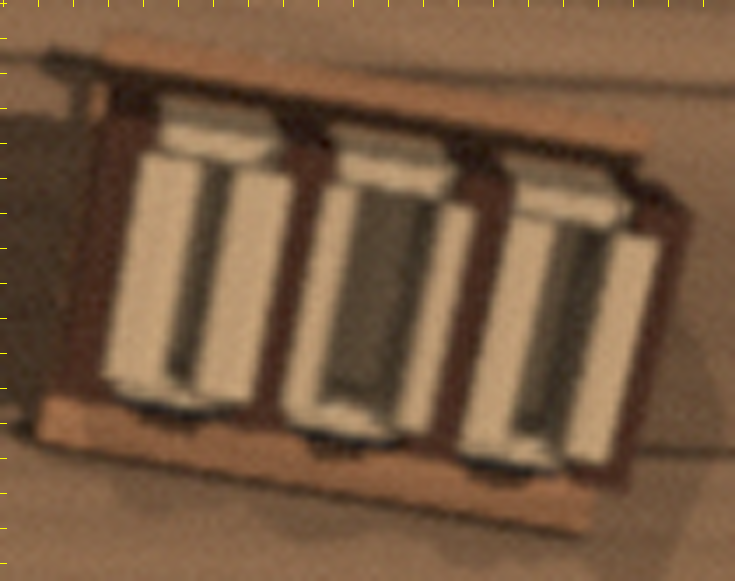

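View pics/s_rack.png

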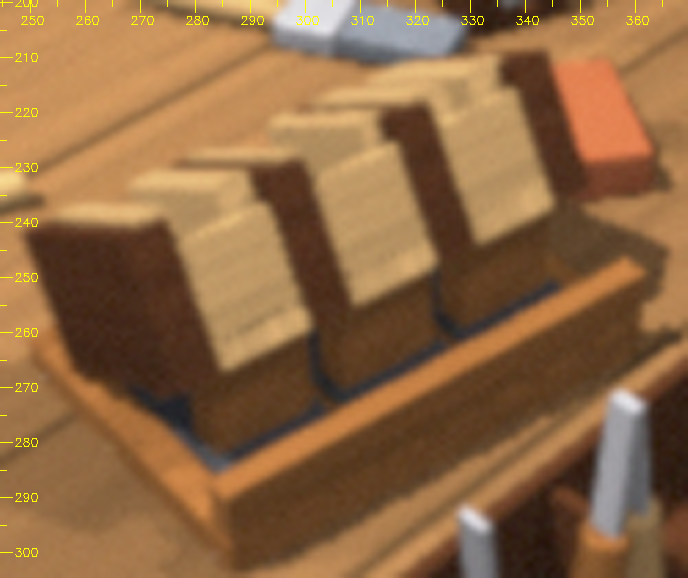

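```bash
cat > m.py <<'E'
from h import *
from scipy.optimize import least_squares
t=pickle.load(open("top0.pkl","rb"));s=pickle.load(open("scene0.pkl","rb"))
def up(c,o,f): return (np.array(c,float)+.5)/f-.5+o
T={"thin":up([(118,48),(143,54),(82,228),(59,220)],[188,145],6),"thick":up([(446,326),(494,343),(416,519),(371,500)],[188,145],6)}
S={"thick":up([(182,238),(97,158),(135,151),(220,218)],[310,135],7),"thin":up([(640,185),(637,203),(514,148)],[310,135],7)}
for n,h in(("thin",.005),("thick",.010)):
    w=np.array([ray(t,c,.13) for c in T[n]]); print(n,"top",w.mean(0).round(4),[round(np.linalg.norm(w[i]-w[(i+1)%4]),4) for i in range(4)])
    d=(w[0]+w[1]-w[2]-w[3]); print(" dir",np.degrees(np.arctan2(d[1],d[0])))
    w=np.array([ray(s,c,.13) for c in S[n]]); print(" scene",w.round(4),w.mean(0).round(4))
E
python3 m.py
python3 - <<'E'
from m import *
print("rack")
for c in up([(40,445),(585,535)],[318,122],7): print(ray(t,c,0))
for c in up([(235,568),(640,312),(40,368)],[245,200],5.5): print(ray(s,c,0))
E
```

```text
thin top [0.5825 0.3034 0.13  ] [np.float64(0.0114), np.float64(0.0809), np.float64(0.0107), np.float64(0.0798)]
 dir -14.050637926321661
 scene [[0.6148 0.3101 0.13  ]
 [0.6241 0.2943 0.13  ]
 [0.551  0.3014 0.13  ]] [0.5966 0.3019 0.13  ]
thick top [0.4638 0.1538 0.13  ] [np.float64(0.0217), np.float64(0.0813), np.float64(0.0206), np.float64(0.0801)]
 dir -20.486592503532187
 scene [[0.5009 0.1305 0.13  ]
 [0.4196 0.1617 0.13  ]
 [0.4271 0.1789 0.13  ]
 [0.5002 0.1558 0.13  ]] [0.462  0.1567 0.13  ]
thin top [0.5825 0.3034 0.13  ] [np.float64(0.0114), np.float64(0.0809), np.float64(0.0107), np.float64(0.0798)]
 dir -14.050637926321661
 scene [[0.6148 0.3101 0.13  ]
 [0.6241 0.2943 0.13  ]
 [0.551  0.3014 0.13  ]] [0.5966 0.3019 0.13  ]
thick top [0.4638 0.1538 0.13  ] [np.float64(0.0217), np.float64(0.0813), np.float64(0.0206), np.float64(0.0801)]
 dir -20.486592503532187
 scene [[0.5009 0.1305 0.13  ]
 [0.4196 0.1617 0.13  ]
 [0.4271 0.1789 0.13  ]
 [0.5002 0.1558 0.13  ]] [0.462  0.1567 0.13  ]
rack
[ 0.57688315 -0.01343416  0.        ]
[ 0.54709754 -0.24370412  0.        ]
[ 7.05970735e-01 -2.55402976e-01  1.11022302e-16]
[ 0.72281566 -0.00862832  0.        ]
[ 0.54530326 -0.23556466  0.        ]
```

```bash
cat > r.py <<'E'
from m import *
y=np.radians(-7.4); 
A=np.array([.57688,-.01343]);B=np.array([.5471,-.2437]);mid=(A+B)/2
ex=np.array([np.cos(y),np.sin(y)]);ey=np.array([-np.sin(y),np.cos(y)])
O=mid+ex*.085; print("O",O)
R=np.eye(4);R[:2,0]=ex;R[:2,1]=ey;R[:2,3]=O
def plane(p,uv,R):
    # intersect with mouth plane in rack coords
    a=ray(p,uv,0);b=ray(p,uv,.2);Ri=np.linalg.inv(R)
    a=Ri[:3,:3]@a+Ri[:3,3];b=Ri[:3,:3]@b+Ri[:3,3]
    n=np.array([-.5,0,.866]);p0=np.array([-.03,0,.112])
    k=(p0-a)@n/((b-a)@n);q=a+k*(b-a)-p0
    return q@[.866,0,.5],q[1]
E
python3 - <<'E'
from r import *
F={"L":[(140,150),(105,378),(203,158),(168,372),(236,168),(200,392),(293,174),(250,403)],
"M":[(322,184),(283,410),(357,190),(322,405),(440,203),(398,428),(476,207),(432,434)],
"R":[(515,212),(460,452),(558,220),(514,435),(607,232),(567,460),(660,238),(609,465)]}
for k,v in F.items():
    for i in range(0,8,2):
        print(k,[tuple(np.round(plane(t,c,R),4)) for c in up(v[i:i+2],[318,122],7)])
E
```

```text
thin top [0.5825 0.3034 0.13  ] [np.float64(0.0114), np.float64(0.0809), np.float64(0.0107), np.float64(0.0798)]
 dir -14.050637926321661
 scene [[0.6148 0.3101 0.13  ]
 [0.6241 0.2943 0.13  ]
 [0.551  0.3014 0.13  ]] [0.5966 0.3019 0.13  ]
thick top [0.4638 0.1538 0.13  ] [np.float64(0.0217), np.float64(0.0813), np.float64(0.0206), np.float64(0.0801)]
 dir -20.486592503532187
 scene [[0.5009 0.1305 0.13  ]
 [0.4196 0.1617 0.13  ]
 [0.4271 0.1789 0.13  ]
 [0.5002 0.1558 0.13  ]] [0.462  0.1567 0.13  ]
O [ 0.64628205 -0.13951263]
L [(np.float64(0.0379), np.float64(0.1002)), (np.float64(-0.052), np.float64(0.0979))]
L [(np.float64(0.0389), np.float64(0.0762)), (np.float64(-0.0455), np.float64(0.0743))]
L [(np.float64(0.0372), np.float64(0.0633)), (np.float64(-0.0513), np.float64(0.0607))]
L [(np.float64(0.0385), np.float64(0.0417)), (np.float64(-0.0524), np.float64(0.0408))]
M [(np.float64(0.0366), np.float64(0.0302)), (np.float64(-0.053), np.float64(0.0277))]
M [(np.float64(0.0366), np.float64(0.0167)), (np.float64(-0.0484), np.float64(0.0132))]
M [(np.float64(0.037), np.float64(-0.0152)), (np.float64(-0.0525), np.float64(-0.0177))]
M [(np.float64(0.0378), np.float64(-0.0289)), (np.float64(-0.0526), np.float64(-0.0312))]
R [(np.float64(0.0384), np.float64(-0.0438)), (np.float64(-0.0579), np.float64(-0.0435))]
R [(np.float64(0.0382), np.float64(-0.0605)), (np.float64(-0.0476), np.float64(-0.0626))]
R [(np.float64(0.0369), np.float64(-0.0799)), (np.float64(-0.054), np.float64(-0.0852))]
R [(np.float64(0.038), np.float64(-0.1002)), (np.float64(-0.0531), np.float64(-0.1018))]
```

```bash
cat > ov.py <<'E'
from m import *
import sys
def M(x,y,yaw):
    y_=np.radians(yaw);R=np.eye(4);R[:2,:2]=[[np.cos(y_),-np.sin(y_)],[np.sin(y_),np.cos(y_)]];R[0,3]=x;R[1,3]=y;return R
U=np.array([.866,0,.5]);W=np.array([-.5,0,.866]);Y=np.array([0,1,0]);F0=np.array([0,0,.06])
def pt(R,u,yy,w): return R[:3,:3]@(F0+U*u+Y*yy+W*w)+R[:3,3]
def lines(p,R,offs,L=.044,ends=.05):
    o=[]
    for b,w,off in offs:
        for e in(-.028,-w/2,w/2,.028):
            o.append((proj(p,[pt(R,-ends,b+off+e,.06),pt(R,ends,b+off+e,.06)]),(0,255,0)))
        for u in(-ends,ends):o.append((proj(p,[pt(R,u,b+off-.028,.06),pt(R,u,b+off-w/2,.06),pt(R,u,b+off-w/2,.045),pt(R,u,b+off+w/2,.045),pt(R,u,b+off+w/2,.06),pt(R,u,b+off+.028,.06)]),(255,0,255)))
    c=[R[:3,:3]@[sx*.085,sy*.116,0]+R[:3,3] for sx,sy in((-1,-1),(-1,1),(1,1),(1,-1),(-1,-1))]
    o.append((proj(p,c),(255,255,0)))
    return o
if __name__=="__main__":
    x,y,yaw,o1,o2,o3,L=map(float,sys.argv[1:8]);tag=sys.argv[8]
    R=M(x,y,yaw);offs=[(.068,.012,o1),(0,.032,o2),(-.068,.022,o3)]
    crop(t,(318,122,423,205),7.5,f"pics/{tag}t.png",lines(t,R,offs,ends=L))
    crop(s,(245,200,370,305),5.7,f"pics/{tag}s.png",lines(s,R,offs,ends=L))
E
python3 ov.py .640 -.1395 -7 0.002 -0.001 -0.004 .046 a >/dev/null
```

```text
(no output)
```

View pics/at.png

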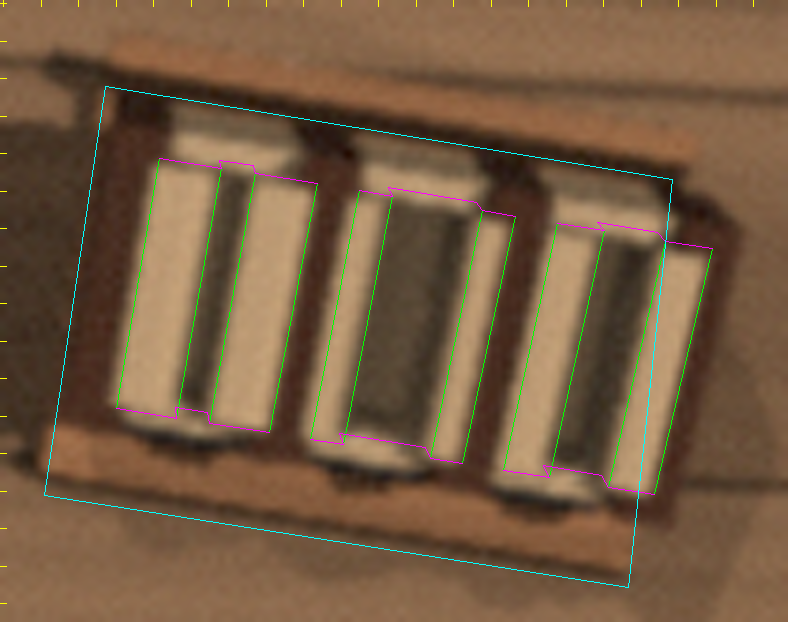

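View pics/as.png

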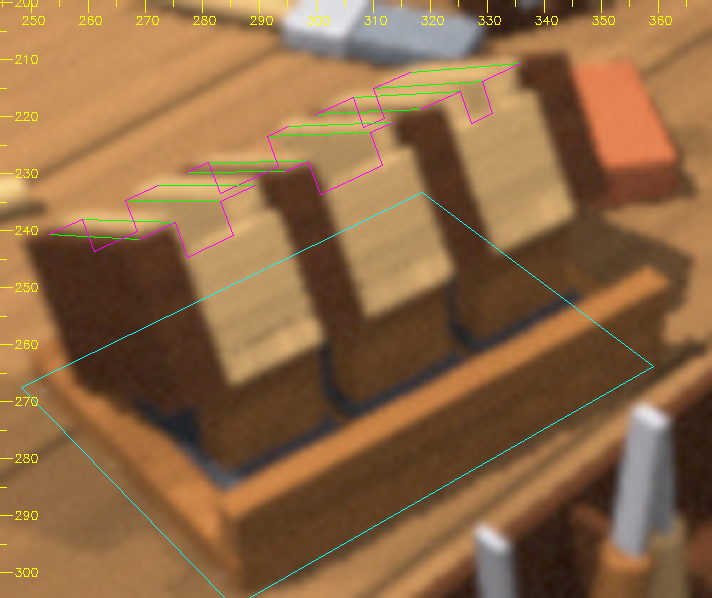

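Slot widths measured at the mouth, left to right in the top view: about 12.5, 32 and 21 mm. So the left slot (+y) is the narrow one, the centre is wide, and the right slot (-y) is the middle width. The slab top faces measure 11×80 mm at top px (205,168), which is the thin one, and 21×80 mm at (260,215), the thick one. Both are white, so the orange and pink look-alikes are ruled out. Next I'll write a planner helper.

```bash
cat > pl.py <<'E'
import numpy as np,sys
from scipy.spatial.transform import Rotation as Ro
from cell import get_obs
from ov import M,pt,F0,U,W,Y
def cur():
    o=get_obs(); return np.array(o["tool_pos"]),Ro.from_euler("xyz",o["tool_rot"],degrees=True),o
def rows(poses,g):
    # poses: list of (p,R) including current; prints increments
    out=[]
    for (p,R),(q,S) in zip(poses,poses[1:]):
        d=R.inv().apply(q-p); w=(R.inv()*S).as_rotvec(degrees=True)
        out.append(f"{g:g} "+" ".join(f"{v:.4f}".rstrip('0').rstrip('.') for v in d)+" "+" ".join(f"{v:.1f}" for v in w))
    return "; ".join(out).replace("-0 ","0 ").replace("-0.0 ","0 ").replace(" 0.0"," 0.0")
def interp(p,R,q,S,n,cyl=False,trap=True):
    a=np.linspace(0,1,n+1)
    w=(R.inv()*S).as_rotvec()
    out=[]
    for s in a:
        if cyl:
            r=np.hypot(*p[:2])*(1-s)+np.hypot(*q[:2])*s; a0=np.arctan2(p[1],p[0]);a1=np.arctan2(q[1],q[0]);az=a0+(a1-a0)*s
            x=np.array([r*np.cos(az),r*np.sin(az),p[2]*(1-s)+q[2]*s])
        else: x=p*(1-s)+q*s
        out.append((x,R*Ro.from_rotvec(w*s)))
    return out
def rot(x,y,z): return Ro.from_euler("xyz",[x,y,z],degrees=True)
E
python3 - <<'E' 2>&1 | tail -5
from pl import *
from m import *
print(ray(t,(253,120),.18))
p,R,o=cur()
# go via two halves so rotation goes the right way (+152 about world z)
q=np.array([.5825,.3034,.26])
S=rot(180,0,166)
print((R.inv()*S).as_rotvec(degrees=True))
print(rows(interp(p,R,q,S,20,True),1))
E
```

```text
[0.4271 0.1789 0.13  ]
 [0.5002 0.1558 0.13  ]] [0.462  0.1567 0.13  ]
[0.69692207 0.17870588 0.18      ]
[-8.47640115e-03 -1.62129227e-02 -1.52089933e+02]
1 0.0587 -0.0023 0.0016 0 0 -7.6; 1 0.0588 0.0002 0.0016 0 0 -7.6; 1 0.0588 0.0027 0.0016 0 0 -7.6; 1 0.0586 0.0051 0.0016 0 0 -7.6; 1 0.0584 0.0076 0.0016 0 0 -7.6; 1 0.058 0.0101 0.0016 0 0 -7.6; 1 0.0576 0.0125 0.0016 0 0 -7.6; 1 0.057 0.015 0.0016 0 0 -7.6; 1 0.0564 0.0174 0.0016 0 0 -7.6; 1 0.0556 0.0198 0.0016 0 0 -7.6; 1 0.0548 0.0221 0.0016 0 0 -7.6; 1 0.0538 0.0244 0.0016 0 0 -7.6; 1 0.0528 0.0267 0.0016 0 0 -7.6; 1 0.0516 0.0289 0.0016 0 0 -7.6; 1 0.0504 0.0311 0.0016 0 0 -7.6; 1 0.049 0.0332 0.0016 0 0 -7.6; 1 0.0476 0.0353 0.0016 0 0 -7.6; 1 0.0461 0.0373 0.0016 0 0 -7.6; 1 0.0445 0.0392 0.0016 0 0 -7.6; 1 0.0428 0.0411 0.0016 0 0 -7.6
```

carry_out(
  increments="0.7 0.0587 -0.0023 0 0 0 -7.6; 0.7 0.0588 0 0 0 0 -7.6; 0.7 0.0588 0.003 0 0 0 -7.6; 0.7 0.0586 0.005 0 0 0 -7.6; 0.7 0.0584 0.0076 0 0 0 -7.6; 0.7 0.058 0.01 0 0 0 -7.6; 0.7 0.0576 0.0125 0 0 0 -7.6; 0.7 0.057 0.015 0 0 0 -7.6; 0.7 0.0564 0.0174 0 0 0 -7.6; 0.7 0.0556 0.02 0 0 0 -7.6; 0.7 0.0548 0.022 0 0 0 -7.6; 0.7 0.0538 0.0244 0 0 0 -7.6; 0.7 0.0528 0.0267 0 0 0 -7.6; 0.7 0.0516 0.029 0 0 0 -7.6; 0.7 0.0504 0.031 0 0 0 -7.6; 0.7 0.049 0.0332 0 0 0 -7.6; 0.7 0.0476 0.0353 0 0 0 -7.6; 0.7 0.046 0.0373 0 0 0 -7.6; 0.7 0.0445 0.039 0 0 0 -7.6; 0.7 0.0428 0.041 0 0 0 -7.6",
)

```text
time_s: 2.9
tool_pos: [0.5604, 0.3249, 0.287]
tool_rot: [-179.8, 0.3, 169.7]
force: [0.6, -0.3, -0.3]
grip_width: 0.0608
```

```bash
python3 - <<'E' 2>&1 | tail -5
from pl import *
p,R,o=cur(); print(p,o["tool_rot"],o["qpos"],o["force"])
q=np.array([.5825,.3034,.26])
S=rot(180,0,166)
print(rows(interp(p,R,q,S,6,True),1))
E
```

```text
[0.4271 0.1789 0.13  ]
 [0.5002 0.1558 0.13  ]] [0.462  0.1567 0.13  ]
[0.56035031 0.32488417 0.28703495] [-179.84578462    0.25922512  169.74774146] [  6.50632328  26.82066054 -53.55555226  82.56447518  21.84366404
  81.34739618  32.42023191] [ 0.5715986  -0.31792355 -0.25359078]
1 -0.0043 -0.0028 0.0045 0 0.0 0.6; 1 -0.0043 -0.0027 0.0045 0 0.0 0.6; 1 -0.0043 -0.0027 0.0045 0 0.0 0.6; 1 -0.0043 -0.0027 0.0045 0 0.0 0.6; 1 -0.0044 -0.0027 0.0045 0 0.0 0.6; 1 -0.0044 -0.0027 0.0045 0 0.0 0.6
```

carry_out(
  increments="0.7 -0.0086 -0.0054 0.009 0 0 1.2; 0.7 -0.0086 -0.0054 0.009 0 0 1.2; 0.7 -0.0086 -0.0054 0.009 0 0 1.2; 0.7 0 0 0 0 0 0",
)

```text
time_s: 3.4
tool_pos: [0.581, 0.3067, 0.2589]
tool_rot: [-179.9, 0.2, 166.3]
force: [1.0, 0.2, -0.7]
grip_width: 0.061
```

```bash
python3 - <<'E' 2>&1 | tail -5
from pl import *
from h import *
p,R,o=cur(); print(p,o["tool_rot"],o["qpos"])
q=np.array([.5825,.3034,.156])
S=rot(180,0,166)
print(rows(interp(p,R,q,S,4,True),1))
from cell import *
for n,b,f in(("top",(150,110,270,230),5),("scene",(330,80,450,220),4)):
    c=read_camera(n); pickle.dump(c,open(n+"1.pkl","wb"))
    # expected tip points
    tips=[p+R.apply([0,sy*o["grip_width"]/2,.07]) for sy in(-1,1)]
    print(n,proj(c,tips).round(1).tolist())
    crop(c,b,f,f"pics/{n}1.png",[(proj(c,tips),(0,0,255))])
E
```

```text
[0.5809624  0.30666725 0.25892659] [-179.9353954     0.19116852  166.33140096] [  7.25655462  28.56540113 -51.78407624  83.33706862  22.70813036
  78.89349789  30.87911817]
1 -0.0005 -0.0007 0.0257 0 0.0 0.1; 1 -0.0005 -0.0007 0.0257 0 0.0 0.1; 1 -0.0005 -0.0007 0.0257 0 0.0 0.1; 1 -0.0005 -0.0007 0.0257 0 0.0 0.1
top [[209.3, 164.6], [185.7, 158.2]]
scene [[385.6, 143.1], [400.6, 138.9]]
```

View pics/top1.png

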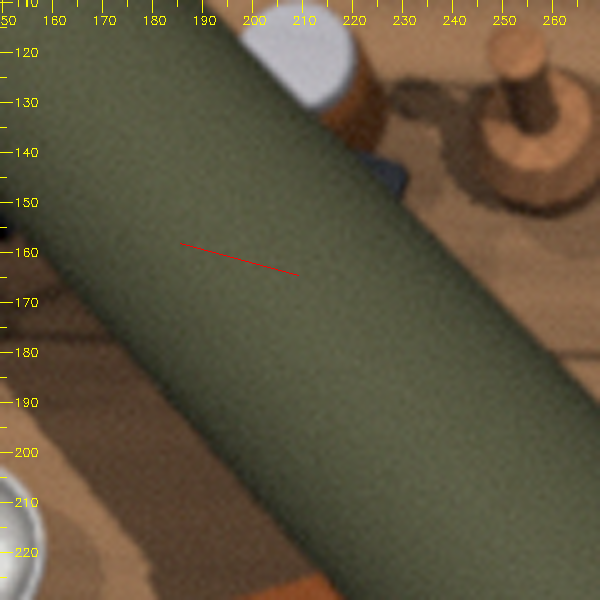

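View pics/scene1.png

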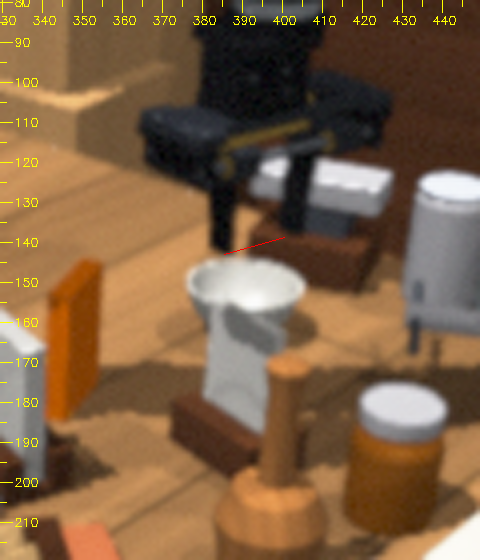

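The arm hides the slab in the top view. In the scene view the fingertips at about (386,142) and (402,137) straddle the thin slab's line and match the projected tips to within 1–2 px. Descending.

carry_out(
  increments="0.7 -0.0005 -0.0007 0.026 0 0 0.1; 0.7 -0.0005 -0.0007 0.026 0 0 0.1; 0.7 -0.0005 -0.0007 0.026 0 0 0.1; 0.7 -0.0005 -0.0007 0.023 0 0 0; 0.7 0 0 0 0 0 0",
  force=40,
)

```text
time_s: 4.12
tool_pos: [0.5833, 0.3056, 0.1598]
tool_rot: [179.7, 0.4, 166.1]
force: [0.2, -0.8, -0.4]
grip_width: 0.061
```

carry_out(
  increments="0.7 0 -0.002 0.003 0 0 0; 0 0 0 0 0 0 0; 0 0 0 0 0 0 0; 0 0 0 0 0 0 0; 0 0 0 0 0 0 0; 0 0 0 0 0 0 0",
  force=40,
)

```text
time_s: 4.88
tool_pos: [0.5843, 0.3051, 0.1613]
tool_rot: [179.5, 0.7, 166.0]
force: [0.6, -0.3, 0.8]
grip_width: 0.0189
```

carry_out(
  increments="0 0 0 0.001 0 0 0; 0 0 0 0.001 0 0 0; 0 0 0 0.001 0 0 0",
  force=40,
)

```text
time_s: 5.25
tool_pos: [0.5842, 0.3043, 0.1604]
tool_rot: [179.6, 0.7, 166.0]
force: [-2.5, -1.1, 5.6]
grip_width: 0.0096
```

```bash
python3 - <<'E' 2>&1 | tail -3
from pl import *
p,R,o=cur(); print(p,o["tool_rot"],o["qpos"],o["force"],o["grip_width"])
E
```

```text
[0.5002 0.1558 0.13  ]] [0.462  0.1567 0.13  ]
[0.58419645 0.30430516 0.1604447 ] [179.64325163   0.7145406  166.04352612] [  6.45503512  32.77497307 -49.37001182  89.76194024  26.4938657
  68.9201503   28.24553561] [-2.46214963 -1.12639529  5.56027763] 0.009619114738422004
```

```bash
cat >> pl.py <<'E'
RK=M(.641,-.139,-7.2)
def slotR(): # world orientation of aligned slab/tool in slot
    return Ro.from_matrix(RK[:3,:3]@np.array([-U/np.linalg.norm(U),Y,-W/np.linalg.norm(W)]).T)
def target(off,relR,yy,w,u=0):
    """tool pose so that slab centre (tool-frame off, rel rot relR) is at slot coords u,yy, centre height w above floor"""
    Rs=slotR(); c=pt(RK,u,yy,w); Rt=Rs*relR.inv(); return c-Rt.apply(off),Rt
E
python3 - <<'E' 2>&1 | tail -12
from pl import *
import pickle
p,R,o=cur()
Rs=rot(180,0,166); rel=R.inv()*Rs; v=rel.as_rotvec(); print(np.degrees(v)); rel=Ro.from_rotvec([0,v[1],0])
off=R.inv().apply(np.array([.5825,.3034,.070])-p); off[1]=0; print("off",off)
pickle.dump((off,rel),open("thin.pkl","wb"))
q,S=target(off,rel,.0695,.135+.03); print("pre",q,S.as_euler("xyz",degrees=True))
a=interp(p,R,p+[0,0,.19],R,5); print(rows(a,0))
b=interp(p+[0,0,.19],R,q,S,14,True); print(rows(b,0))
E
```

```text
[0.551  0.3014 0.13  ]] [0.5966 0.3019 0.13  ]
thick top [0.4638 0.1538 0.13  ] [np.float64(0.0217), np.float64(0.0813), np.float64(0.0206), np.float64(0.0801)]
 dir -20.486592503532187
 scene [[0.5009 0.1305 0.13  ]
 [0.4196 0.1617 0.13  ]
 [0.4271 0.1789 0.13  ]
 [0.5002 0.1558 0.13  ]] [0.462  0.1567 0.13  ]
[0.35701514 0.71440276 0.04574993]
off [0.00255586 0.         0.09041009]
pre [ 0.52422656 -0.0541957   0.28192258] [180.          30.71513054 172.8       ]
0 -0.0005 0.0002 -0.038 0.0 0.0 0.0; 0 -0.0005 0.0002 -0.038 0.0 0.0 0.0; 0 -0.0005 0.0002 -0.038 0.0 0.0 0.0; 0 -0.0005 0.0002 -0.038 0.0 0.0 0.0; 0 -0.0005 0.0002 -0.038 0.0 0.0 0.0
0 -0.0104 -0.0269 0.0049 -0.1 -2.1 -0.5; 0 -0.0086 -0.0271 0.0051 -0.1 -2.1 -0.5; 0 -0.0068 -0.0272 0.0053 -0.1 -2.1 -0.5; 0 -0.0051 -0.0272 0.0053 -0.1 -2.1 -0.5; 0 -0.0033 -0.0271 0.0052 -0.1 -2.1 -0.5; 0 -0.0016 -0.0269 0.005 -0.1 -2.1 -0.5; 0 0 -0.0266 0.0047 -0.1 -2.1 -0.5; 0 0.0016 -0.0263 0.0043 -0.1 -2.1 -0.5; 0 0.0031 -0.0259 0.0038 -0.1 -2.1 -0.5; 0 0.0046 -0.0254 0.0033 -0.1 -2.1 -0.5; 0 0.006 -0.0248 0.0026 -0.1 -2.1 -0.5; 0 0.0073 -0.0241 0.0019 -0.1 -2.1 -0.5; 0 0.0085 -0.0234 0.0011 -0.1 -2.1 -0.5; 0 0.0096 -0.0226 0.0003 -0.1 -2.1 -0.5
```

carry_out(
  increments="0 0 0 -0.02 0 0 0; 0 0 0 -0.038 0 0 0; 0 0 0 -0.038 0 0 0; 0 0 0 -0.038 0 0 0; 0 0 0 -0.038 0 0 0; 0 0 0 -0.01 0 0 0",
)

```text
time_s: 6.0
tool_pos: [0.5804, 0.3036, 0.3496]
tool_rot: [179.7, 0.6, 166.1]
force: [0.2, -0.6, -2.8]
grip_width: 0.0094
```

```bash
cat > g.py <<'E'
import sys
from pl import *
import pickle
# usage: slab yy w u n [cyl]
k,yy,w,u,n=sys.argv[1],*map(float,sys.argv[2:5]),int(sys.argv[5])
off,rel=pickle.load(open(k+".pkl","rb"))
p,R,o=cur(); q,S=target(off,rel,yy,w,u)
Rs=slotR(); c=p+R.apply(off); l=RK[:3,:3].T@(c-RK[:3,3])-F0
print("SLAB u,y,w mm",(np.array([l@U,l[1],l@W])*1e3).round(1),"rotErr",((Rs.inv()*(R*rel)).as_rotvec(degrees=True)).round(2),"F(slot u,y,w)",(np.array([ (RK[:3,:3].T@o["force"])@v for v in(U,Y,W)])).round(1),"t",round(o["time_s"],2),"grip",round(o["grip_width"],4),"q",np.round(o["qpos"]))
if n: print(rows(interp(p,R,q,S,n,len(sys.argv)>6),0))
E
python3 g.py thin .0695 .165 0 14 cyl | tail -2
```

```text
SLAB u,y,w mm [ -1.9 432.3 231.1] rotErr [ 1.42 30.1   6.6 ] F(slot u,y,w) [-1.2 -0.6 -2.6] t 6.0 grip 0.0094 q [  8.  26. -53.  76.  21.  87.  33.]
0 -0.0106 -0.0267 0.0048 -0.1 -2.1 -0.5; 0 -0.0088 -0.0269 0.0051 -0.1 -2.1 -0.5; 0 -0.007 -0.027 0.0052 -0.1 -2.1 -0.5; 0 -0.0053 -0.027 0.0053 -0.1 -2.1 -0.5; 0 -0.0036 -0.0269 0.0052 -0.1 -2.1 -0.5; 0 -0.0019 -0.0268 0.005 -0.1 -2.1 -0.5; 0 -0.0002 -0.0265 0.0047 -0.1 -2.1 -0.5; 0 0.0014 -0.0262 0.0044 -0.1 -2.1 -0.5; 0 0.0029 -0.0258 0.0039 -0.1 -2.1 -0.5; 0 0.0043 -0.0253 0.0033 -0.1 -2.1 -0.5; 0 0.0057 -0.0248 0.0027 -0.1 -2.1 -0.5; 0 0.007 -0.0241 0.002 -0.1 -2.1 -0.5; 0 0.0082 -0.0234 0.0012 -0.1 -2.1 -0.5; 0 0.0093 -0.0227 0.0004 -0.1 -2.1 -0.5
```

Force −2.8 N in z: the slab is held. Carrying it over.

carry_out(
  increments="0 -0.0106 -0.0267 0.005 -0.1 -2.1 -0.5; 0 -0.0088 -0.0269 0.005 -0.1 -2.1 -0.5; 0 -0.007 -0.027 0.005 -0.1 -2.1 -0.5; 0 -0.005 -0.027 0.005 -0.1 -2.1 -0.5; 0 -0.0036 -0.027 0.005 -0.1 -2.1 -0.5; 0 -0.002 -0.027 0.005 -0.1 -2.1 -0.5; 0 0 -0.0265 0.0047 -0.1 -2.1 -0.5; 0 0.0014 -0.0262 0.0044 -0.1 -2.1 -0.5; 0 0.003 -0.0258 0.004 -0.1 -2.1 -0.5; 0 0.0043 -0.0253 0.0033 -0.1 -2.1 -0.5; 0 0.0057 -0.0248 0.0027 -0.1 -2.1 -0.5; 0 0.007 -0.024 0.002 -0.1 -2.1 -0.5; 0 0.0082 -0.0234 0.001 -0.1 -2.1 -0.5; 0 0.0093 -0.0227 0 -0.1 -2.1 -0.5",
)

```text
time_s: 7.75
tool_pos: [0.512, -0.0648, 0.2641]
tool_rot: [-179.6, 29.1, 173.8]
force: [0.6, -0.1, -1.8]
grip_width: 0.0097
```

```bash
python3 g.py thin .0695 .150 0 3| tail -2
```

```text
SLAB u,y,w mm [-20.7  57.6 155.1] rotErr [-0.11  1.57 -0.89] F(slot u,y,w) [-0.3 -0.1 -1.8] t 7.75 grip 0.0097 q [ 42. -15. -34. 123. -13.  41.  99.]
0 -0.0062 0.0039 0.0016 0.0 -0.5 0.3; 0 -0.0061 0.004 0.0016 0.0 -0.5 0.3; 0 -0.0061 0.004 0.0017 0.0 -0.5 0.3
```

carry_out(
  increments="0 -0.0062 0.004 0 0 -0.5 0.3; 0 -0.0061 0.004 0 0 -0.5 0.3; 0 -0.0061 0.004 0 0 -0.5 0.3; 0 -0.002 0 0 0 0 0",
)

```text
time_s: 8.25
tool_pos: [0.5296, -0.0537, 0.2713]
tool_rot: [179.8, 30.3, 172.7]
force: [0.1, 0.2, -2.5]
grip_width: 0.0099
```

```bash
python3 g.py thin .0695 .150 0 3| tail -2
cat > pic.py <<'E'
import sys
from h import *
from cell import *
from pl import *
k,tag=sys.argv[1:3]; off,rel=pickle.load(open(k+".pkl","rb")); th=.005 if k=="thin" else .01
p,R,o=cur();Rs=R*rel;c0=p+R.apply(off)
def sl(c):
    o=[]
    for sy in(-1,1):
        o.append((proj(c,[c0+Rs.apply([a*.04,sy*th,b*.06]) for a,b in((-1,-1),(-1,1),(1,1),(1,-1),(-1,-1))]),(0,0,255)))
    return o
for n,b,f in(("top",(305,110,435,210),6),("scene",(235,150,375,305),4.5)):
    c=read_camera(n); pickle.dump(c,open(tag+n+".pkl","wb")); crop(c,b,f,f"pics/{tag}{n}.png",sl(c) if len(sys.argv)>3 else [])
E
python3 pic.py thin b >/dev/null
```

```text
SLAB u,y,w mm [ -1.4  70.9 153.2] rotErr [-0.14  0.38  0.08] F(slot u,y,w) [-1.2  0.2 -2.2] t 8.25 grip 0.0099 q [ 43. -14. -36. 122. -12.  40.  95.]
0 -0.0002 -0.0004 0.0011 0.0 -0.1 -0.0; 0 -0.0002 -0.0004 0.0011 0.0 -0.1 -0.0; 0 -0.0002 -0.0004 0.0011 0.0 -0.1 -0.0
```

View pics/btop.png

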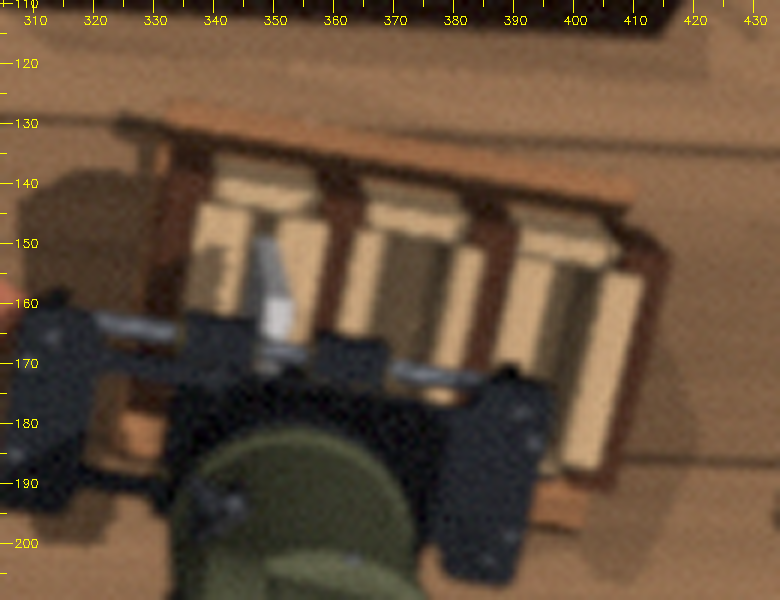

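View pics/bscene.png

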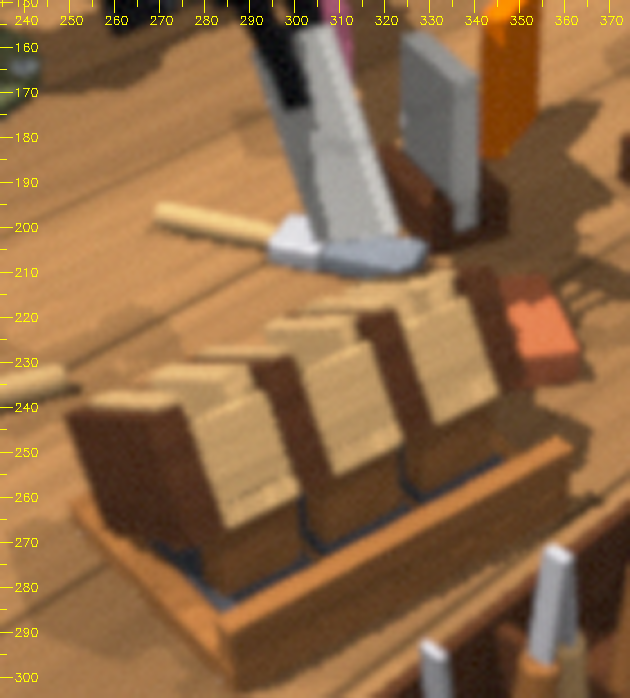

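```bash
python3 pic.py thin c o >/dev/null
```

```text
(no output)
```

View pics/ctop.png

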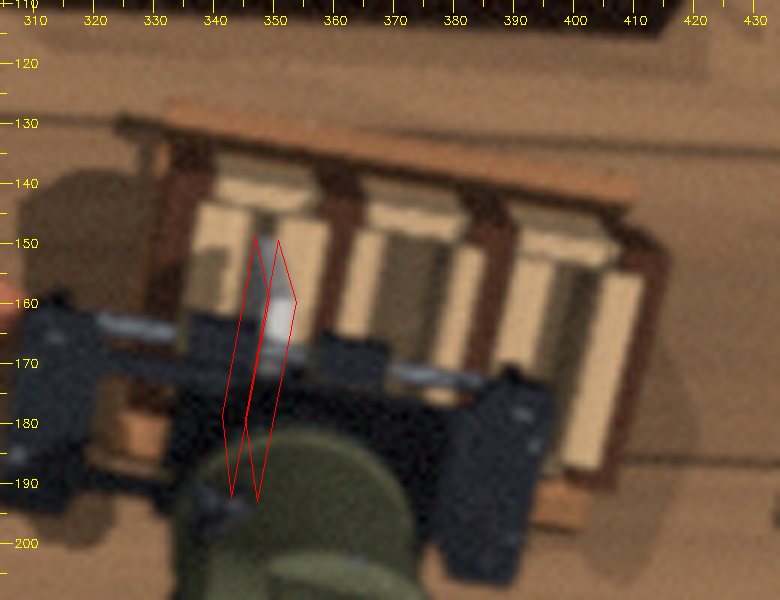

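View pics/cscene.png

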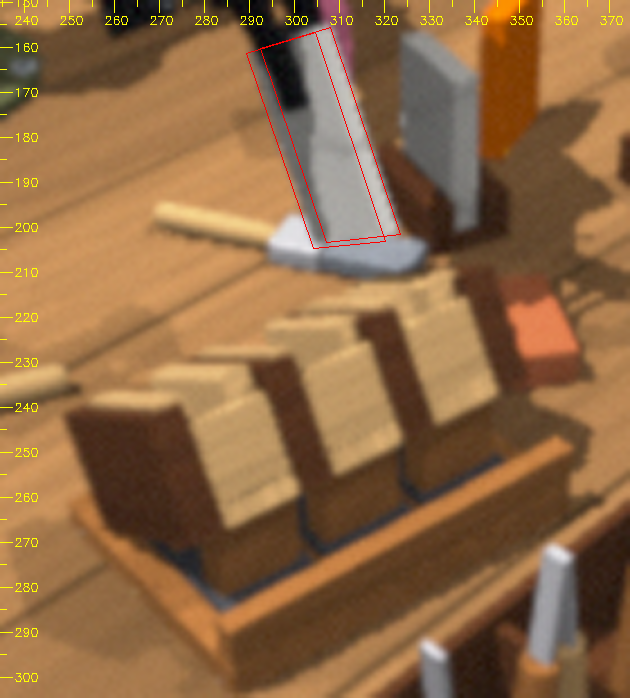

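carry_out(
  increments="0 -0.0004 -0.0004 0.01 0 -0.1 0; 0 -0.0004 -0.0004 0.01 0 -0.1 0; 0 -0.0004 -0.0004 0.005 0 -0.1 0; 0 0 0 0.002 0 0 0",
)

```text
time_s: 8.95
tool_pos: [0.5438, -0.0583, 0.2458]
tool_rot: [179.8, 30.5, 172.6]
force: [-0.3, 0.3, -2.1]
grip_width: 0.0099
```

```bash
python3 g.py thin .0695 .12 0 1| tail -2
```

```text
SLAB u,y,w mm [ -1.1  68.  123.7] rotErr [-0.1   0.18  0.21] F(slot u,y,w) [-1.4  0.2 -1.6] t 8.95 grip 0.0099 q [ 44. -10. -38. 122.  -8.  36.  93.]
0 -0.0008 0.0016 0.0037 0.1 -0.2 -0.2
```

carry_out(
  increments="0 0 0.0016 0.002 0 0 -0.2; 0 0 0.0004 0.002 0 0 0; 0 0 0.0002 0.003 0 0 0; 0 0 0.0002 0.003 0 0 0",
)

```text
time_s: 9.45
tool_pos: [0.5497, -0.0564, 0.2371]
tool_rot: [179.9, 30.6, 172.8]
force: [-0.0, 0.0, -2.2]
grip_width: 0.0095
```

```bash
python3 g.py thin .0695 .11 0 1| tail -2
```

```text
SLAB u,y,w mm [ -0.5  70.6 113.4] rotErr [-0.08  0.14  0.  ] F(slot u,y,w) [-1.2  0.  -1.9] t 9.45 grip 0.0095 q [ 44.  -8. -39. 122.  -7.  34.  91.]
0 -0.0003 -0.001 0.0034 0.1 -0.1 -0.0
```

carry_out(
  increments="0 0 -0.0006 0.004 0 0 0; 0 0 0 0.004 0 0 0; 0 0 0 0.004 0 0 0",
)

```text
time_s: 9.82
tool_pos: [0.5562, -0.0576, 0.2262]
tool_rot: [179.9, 30.6, 172.8]
force: [0.2, 0.7, -1.9]
grip_width: 0.0096
```

```bash
python3 g.py thin .0695 .09 0 1| tail -2
```

```text
SLAB u,y,w mm [ -0.2  70.3 100.7] rotErr [-0.1   0.12  0.  ] F(slot u,y,w) [-0.9  0.7 -1.7] t 9.82 grip 0.0096 q [ 45.  -6. -40. 122.  -5.  33.  90.]
0 0.0001 -0.0007 0.0107 0.1 -0.1 -0.0
```

carry_out(
  increments="0 0 0 0.005 0 0 0; 0 0 0 0.005 0 0 0; 0 0 0 0.005 0 0 0; 0 0 0 0.005 0 0 0",
)

```text
time_s: 10.32
tool_pos: [0.567, -0.059, 0.2077]
tool_rot: [179.9, 30.6, 172.8]
force: [-0.6, -0.0, -1.8]
grip_width: 0.0099
```

```bash
python3 g.py thin .0695 .06 0 0| tail -1
```

```text
SLAB u,y,w mm [-0.  70.3 79.2] rotErr [-0.11  0.12  0.02] F(slot u,y,w) [-1.4 -0.1 -1.3] t 10.32 grip 0.0099 q [ 45.  -3. -42. 122.  -0.  30.  86.]
```

carry_out(
  increments="0 0 0 0.005 0 0 0; 0 0 0 0.004 0 0 0; 0 0 0 0.003 0 0 0; 0 0 0 0.002 0 0 0",
)

```text
time_s: 10.82
tool_pos: [0.5746, -0.06, 0.1944]
tool_rot: [179.9, 30.6, 172.8]
force: [0.0, -0.2, -2.2]
grip_width: 0.0098
```

```bash
python3 g.py thin .0695 .06 0 0| tail -1
```

```text
SLAB u,y,w mm [-0.1 70.3 63.9] rotErr [-0.13  0.16  0.03] F(slot u,y,w) [-1.  -0.2 -1.9] t 10.82 grip 0.0098 q [ 45.  -1. -42. 122.   4.  28.  83.]
```

carry_out(
  increments="0 0 0 0.002 0 0 0; 0 0 0 0.002 0 0 0",
)

```text
time_s: 11.08
tool_pos: [0.5763, -0.0601, 0.1921]
tool_rot: [180.0, 30.5, 172.8]
force: [-36.2, 5.0, 38.7]
grip_width: 0.0098
```

```bash
python3 g.py thin .0695 .06 0 0| tail -1
```

```text
SLAB u,y,w mm [ 0.  70.2 61. ] rotErr [-0.03  0.25 -0.01] F(slot u,y,w) [-12.3   0.4  51.8] t 11.07 grip 0.0098 q [ 45.  -0. -42. 121.   5.  28.  82.]
```

carry_out(
  increments="0 0 0 -0.0005 0 0 0; 0.4 0 0 0 0 0 0; 0.4 0 0 0 0 0 0; 0.4 0 0 0 0 0 0; 0.4 0 0 0 0 0 0",
)

```text
time_s: 11.7
tool_pos: [0.5778, -0.0605, 0.1949]
tool_rot: [-180.0, 30.8, 172.8]
force: [-0.0, -0.3, 0.7]
grip_width: 0.0334
```

```bash
python3 g.py thin .0695 .06 0 0| tail -1
```

```text
SLAB u,y,w mm [ 3.3 69.9 62.7] rotErr [ 0.03 -0.06 -0.03] F(slot u,y,w) [ 0.4 -0.3  0.6] t 11.7 grip 0.0334 q [ 45.  -0. -42. 121.   5.  28.  82.]
```

carry_out(
  increments="0.4 0 0 -0.01 0 0 0; 0.4 0 0 -0.015 0 0 0; 0.4 0 0 -0.015 0 0 0; 0.4 0 0 -0.015 0 0 0; 0.4 0 0 -0.01 0 0 0",
)

```text
time_s: 12.32
tool_pos: [0.5437, -0.0562, 0.2512]
tool_rot: [179.9, 30.7, 172.8]
force: [1.1, 0.2, 0.3]
grip_width: 0.0348
```

```bash
python3 g.py thin .0695 .06 0 0| tail -1; python3 pic.py thin d; python3 - <<'E'|tail -2
from pl import *
p,R,o=cur()
print(p)
q=np.array([.4638,.1538,.24]); S=rot(180,0,159.5)
print(rows(interp(p,R,q,S,12,True),.6))
E
```

```text
SLAB u,y,w mm [  1.5  70.1 128.6] rotErr [-0.06  0.05 -0.  ] F(slot u,y,w) [ 1.   0.3 -0.2] t 12.32 grip 0.0348 q [ 45. -11. -39. 122.  -9.  36.  93.]
thin top [0.5825 0.3034 0.13  ] [np.float64(0.0114), np.float64(0.0809), np.float64(0.0107), np.float64(0.0798)]
 dir -14.050637926321661
 scene [[0.6148 0.3101 0.13  ]
 [0.6241 0.2943 0.13  ]
 [0.551  0.3014 0.13  ]] [0.5966 0.3019 0.13  ]
thick top [0.4638 0.1538 0.13  ] [np.float64(0.0217), np.float64(0.0813), np.float64(0.0206), np.float64(0.0801)]
 dir -20.486592503532187
 scene [[0.5009 0.1305 0.13  ]
 [0.4196 0.1617 0.13  ]
 [0.4271 0.1789 0.13  ]
 [0.5002 0.1558 0.13  ]] [0.462  0.1567 0.13  ]
[ 0.54410149 -0.0562959   0.25163773]
0.6 0.0053 0.019 -0.002 0.3 2.5 1.1; 0.6 0.0063 0.0185 -0.0022 0.3 2.5 1.1; 0.6 0.0073 0.0179 -0.0023 0.3 2.5 1.1; 0.6 0.0083 0.0173 -0.0023 0.3 2.5 1.1; 0.6 0.0093 0.0167 -0.0022 0.3 2.5 1.1; 0.6 0.0102 0.0159 -0.002 0.3 2.5 1.1; 0.6 0.011 0.0152 -0.0018 0.3 2.5 1.1; 0.6 0.0118 0.0144 -0.0015 0.3 2.5 1.1; 0.6 0.0125 0.0136 -0.0011 0.3 2.5 1.1; 0.6 0.0132 0.0127 -0.0006 0.3 2.5 1.1; 0.6 0.0138 0.0119 -0.0002 0.3 2.5 1.1; 0.6 0.0143 0.011 0.0004 0.3 2.5 1.1
```

View pics/dscene.png

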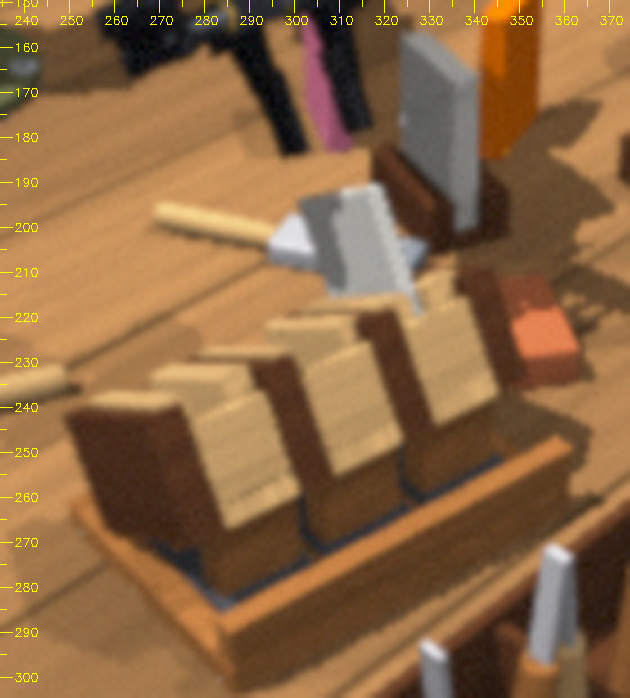

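carry_out(
  increments="0.6 0.0053 0.019 -0.004 0.3 2.5 1.1; 0.6 0.0063 0.0185 -0.004 0.3 2.5 1.1; 0.6 0.0073 0.018 -0.004 0.3 2.5 1.1; 0.6 0.0083 0.0173 -0.0023 0.3 2.5 1.1; 0.6 0.0093 0.0167 -0.0022 0.3 2.5 1.1; 0.6 0.01 0.016 -0.002 0.3 2.5 1.1; 0.6 0.011 0.015 -0.002 0.3 2.5 1.1; 0.6 0.012 0.0144 -0.0015 0.3 2.5 1.1; 0.6 0.0125 0.0136 -0.001 0.3 2.5 1.1; 0.6 0.013 0.0127 0 0.3 2.5 1.1; 0.6 0.0138 0.012 0 0.3 2.5 1.1; 0.6 0.0143 0.011 0 0.3 2.5 1.1",
)

```text
time_s: 13.92
tool_pos: [0.4607, 0.1597, 0.2399]
tool_rot: [179.9, -0.7, 158.6]
force: [0.1, -0.0, -0.4]
grip_width: 0.0522
```

```bash
python3 - <<'E'|tail -2
from pl import *
p,R,o=cur()
print(p,o["tool_rot"],o["qpos"].round(),o["grip_width"])
q=np.array([.4638,.1538,.24]); S=rot(180,0,159.5)
print(rows(interp(p,R,q,S,3,True),.6))
E
```

```text
[0.46070337 0.15968401 0.23993437] [179.911597    -0.65694249 158.60696675] [ 37.   5. -61. 108.   4.  70.  44.] 0.05217003917198803
0.6 -0.0017 -0.0014 0 0.0 -0.2 -0.3; 0.6 -0.0017 -0.0015 0 0.0 -0.2 -0.3; 0.6 -0.0017 -0.0015 0 0.0 -0.2 -0.3
```

carry_out(
  increments="0.6 -0.0017 -0.0015 0 0 -0.2 -0.3; 0.6 -0.0017 -0.0015 0.01 0 -0.2 -0.3; 0.6 -0.0017 -0.0015 0.02 0 -0.2 -0.3; 0.6 0 0 0.02 0 0 0",
)

```text
time_s: 14.42
tool_pos: [0.4658, 0.1517, 0.1875]
tool_rot: [179.9, 0.2, 159.6]
force: [-0.2, -0.3, 0.0]
grip_width: 0.0525
```

```bash
python3 - <<'E'|tail -2
from pl import *
p,R,o=cur()
print(p,o["tool_rot"],o["qpos"].round(),o["grip_width"])
q=np.array([.4638,.1538,.158]); S=rot(180,0,159.5)
print(rows(interp(p,R,q,S,2,True),.6))
E
```

```text
[0.46579616 0.15170272 0.18750623] [179.8523562    0.23889963 159.56539892] [ 36.   9. -60. 111.   9.  64.  41.] 0.052527189271078835
0.6 0.0014 0.0006 0.0147 0.1 0.1 0.0; 0.6 0.0013 0.0006 0.0148 0.1 0.1 0.0
```

carry_out(
  increments="0.6 0.0013 0.0006 0.015 0.1 0.1 0; 0.6 0.0013 0.0006 0.0147 0.1 0.1 0; 0.6 0 0 0 0 0 0; 0 0 0 0.0005 0 0 0; 0 0 0 0.0005 0 0 0; 0 0 0 0.0005 0 0 0; 0 0 0 0.0005 0 0 0; 0 0 0 0.0005 0 0 0",
  force=45,
)

```text
time_s: 15.42
tool_pos: [0.4645, 0.1527, 0.1536]
tool_rot: [-179.9, 0.1, 159.5]
force: [-2.1, 0.7, 3.9]
grip_width: 0.0198
```

```bash
python3 - <<'E'|tail -2
from pl import *
p,R,o=cur()
print(p,o["tool_rot"],o["qpos"].round(),o["grip_width"],o["force"])
E
```

```text
[0.5002 0.1558 0.13  ]] [0.462  0.1567 0.13  ]
[0.4644728  0.15267072 0.15355416] [-1.79939844e+02  1.32013391e-01  1.59518680e+02] [ 33.  13. -59. 113.  13.  61.  38.] 0.01984577229722136 [-2.09686966  0.67577307  3.93706948]
```

```bash
python3 - <<'E' 2>&1 | tail -7
from pl import *
import pickle
p,R,o=cur()
Rs=rot(180,0,159.5); rel=R.inv()*Rs; v=rel.as_rotvec(); print(np.degrees(v)); rel=Ro.from_rotvec([0,v[1],0])
off=R.inv().apply(np.array([.4638,.1538,.070])-p); off[1]=0; print("off",off)
pickle.dump((off,rel),open("thick.pkl","wb"))
q,S=target(off,rel,-.0718,.155,.005); print("pre",q)
a=np.array([*p[:2],.37])
B=np.array([.53,-.19,.37]); SB=rot(180,0,172.8)
print(rows(interp(p,R,a,R,5),0))
print(rows(interp(a,R,B,SB,11,True),0))
E
```

```text
[0.4271 0.1789 0.13  ]
 [0.5002 0.1558 0.13  ]] [0.462  0.1567 0.13  ]
[-0.06013453  0.13202318  0.01861098]
off [0.00121792 0.         0.08355067]
pre [ 0.51884093 -0.19593839  0.26960141]
0 -0.0001 0 -0.0433 0.0 0.0 0.0; 0 -0.0001 0 -0.0433 0.0 0.0 0.0; 0 -0.0001 0 -0.0433 0.0 0.0 0.0; 0 -0.0001 0 -0.0433 0.0 0.0 0.0; 0 -0.0001 0 -0.0433 0.0 0.0 0.0
0 -0.0232 -0.0196 0.0001 0 0.0 -1.2; 0 -0.0217 -0.0218 0.0001 0 0.0 -1.2; 0 -0.0201 -0.0238 0.0001 0 0.0 -1.2; 0 -0.0182 -0.0258 0.0001 0 0.0 -1.2; 0 -0.0162 -0.0275 0 0 0.0 -1.2; 0 -0.014 -0.0291 0 0 0.0 -1.2; 0 -0.0117 -0.0306 0 0 0.0 -1.2; 0 -0.0092 -0.0318 0 0 0.0 -1.2; 0 -0.0066 -0.0329 0 0 0.0 -1.2; 0 -0.0038 -0.0337 0 0 0.0 -1.2; 0 -0.001 -0.0343 0 0 0.0 -1.2
```

carry_out(
  increments="0 0 0 -0.02 0 0 0; 0 0 0 -0.043 0 0 0; 0 0 0 -0.043 0 0 0; 0 0 0 -0.043 0 0 0; 0 0 0 -0.043 0 0 0; 0 0 0 -0.015 0 0 0; 0 0 0 0 0 0 0",
)

```text
time_s: 16.3
tool_pos: [0.4597, 0.1524, 0.3663]
tool_rot: [-179.5, -0.3, 159.7]
force: [-0.2, 0.1, -6.0]
grip_width: 0.0197
```

```bash
python3 - <<'E'|tail -2
from pl import *
p,R,o=cur()
print(p,o["tool_rot"],o["qpos"].round(),o["grip_width"],o["force"])
B=np.array([.53,-.19,.37]); SB=rot(180,0,172.8)
print(rows(interp(p,R,B,SB,11,True),0))
E
```

```text
[0.45971444 0.15242374 0.36629313] [-179.4909439    -0.25233833  159.69560576] [ 42.  -2. -61.  97.  -2.  85.  51.] 0.019742618060138127 [-0.23188897  0.07205525 -5.98746075]
0 -0.0234 -0.0193 -0.0003 0 0 -1.2; 0 -0.022 -0.0215 -0.0003 0 0 -1.2; 0 -0.0204 -0.0236 -0.0002 0 0 -1.2; 0 -0.0186 -0.0255 -0.0002 0 0 -1.2; 0 -0.0166 -0.0274 -0.0002 0 0 -1.2; 0 -0.0144 -0.029 -0.0002 0 0 -1.2; 0 -0.0121 -0.0305 -0.0002 0 0 -1.2; 0 -0.0096 -0.0319 -0.0003 0 0 -1.2; 0 -0.007 -0.033 -0.0003 0 0 -1.2; 0 -0.0042 -0.0338 -0.0003 0 0 -1.2; 0 -0.0014 -0.0345 -0.0003 0 0 -1.2
```

carry_out(
  increments="0 -0.0234 -0.0193 0 0 0 -1.2; 0 -0.022 -0.0215 0 0 0 -1.2; 0 -0.02 -0.0236 0 0 0 -1.2; 0 -0.0186 -0.0255 0 0 0 -1.2; 0 -0.0166 -0.0274 0 0 0 -1.2; 0 -0.0144 -0.029 0 0 0 -1.2; 0 -0.012 -0.0305 0 0 0 -1.2; 0 -0.0096 -0.032 0 0 0 -1.2; 0 -0.007 -0.033 0 0 0 -1.2; 0 -0.004 -0.0338 0 0 0 -1.2; 0 0 -0.03 0 0 0 -1.2; 0 0 0 0 0 0 0",
)

```text
time_s: 17.8
tool_pos: [0.5217, -0.1952, 0.3351]
tool_rot: [180.0, -3.2, 173.8]
force: [0.4, 0.6, -5.1]
grip_width: 0.0202
```

```bash
python3 g.py thick -.0718 .155 .005 12 | tail -2
```

```text
SLAB u,y,w mm [ -5.6 -70.8 224.7] rotErr [-0.25 33.33 -1.  ] F(slot u,y,w) [-2.2  0.6 -4.6] t 17.8 grip 0.0202 q [ 58.  13. -47.  89.  10.  85.  94.]
0 -0.0001 -0.0001 0.0055 0.0 -2.8 0.1; 0 0.0002 -0.0001 0.0055 0.0 -2.8 0.1; 0 0.0005 -0.0001 0.0054 0.0 -2.8 0.1; 0 0.0007 -0.0001 0.0054 0.0 -2.8 0.1; 0 0.001 -0.0001 0.0054 0.0 -2.8 0.1; 0 0.0012 -0.0001 0.0053 0.0 -2.8 0.1; 0 0.0015 -0.0001 0.0053 0.0 -2.8 0.1; 0 0.0017 -0.0001 0.0052 0.0 -2.8 0.1; 0 0.002 -0.0001 0.0051 0.0 -2.8 0.1; 0 0.0022 -0.0001 0.005 0.0 -2.8 0.1; 0 0.0025 -0.0001 0.0049 0.0 -2.8 0.1; 0 0.0027 -0.0001 0.0047 0.0 -2.8 0.1
```

carry_out(
  increments="0 0 0 0.003 0 -2.8 0.1; 0 0 0 0.003 0 -2.8 0.1; 0 0 0 0.003 0 -2.8 0.1; 0 0 0 0.003 0 -2.8 0.1; 0 0 0 0.003 0 -2.8 0.1; 0 0 0 0.004 0 -2.8 0.1; 0 0 0 0.004 0 -2.8 0.1; 0 0 0 0.004 0 -2.8 0.1; 0 0 0 0.004 0 -2.8 0.1; 0 0 0 0.004 0 -2.8 0.1; 0 0 0 0.004 0 -2.8 0.1; 0 0 0 0.004 0 -2 0",
)

```text
time_s: 19.3
tool_pos: [0.5175, -0.1756, 0.261]
tool_rot: [177.9, 27.4, 172.7]
force: [-0.1, -0.1, -5.7]
grip_width: 0.0201
```

```bash
python3 g.py thick -.0718 .145 .000 4 | tail -2; python3 pic.py thick e o>/dev/null
```

```text
SLAB u,y,w mm [ -6.6 -48.8 149.7] rotErr [-2.04  2.71  0.14] F(slot u,y,w) [-2.9 -0.1 -4.9] t 19.3 grip 0.0201 q [ 67.  -9. -43. 118. -22.  44. 119.]
0 -0.0007 -0.005 0.0009 0.5 -0.7 -0.0; 0 -0.0007 -0.005 0.001 0.5 -0.7 -0.0; 0 -0.0007 -0.005 0.001 0.5 -0.7 -0.0; 0 -0.0007 -0.005 0.0011 0.5 -0.7 -0.0
```

View pics/etop.png

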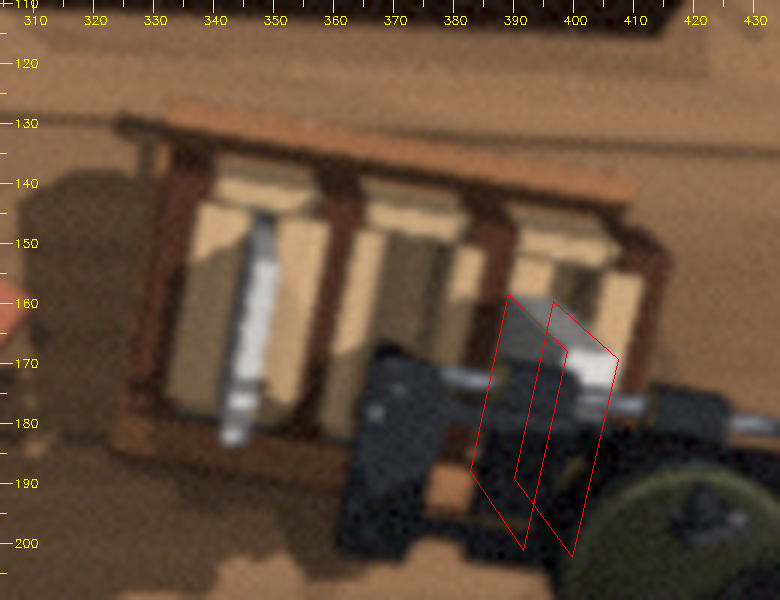

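View pics/escene.png

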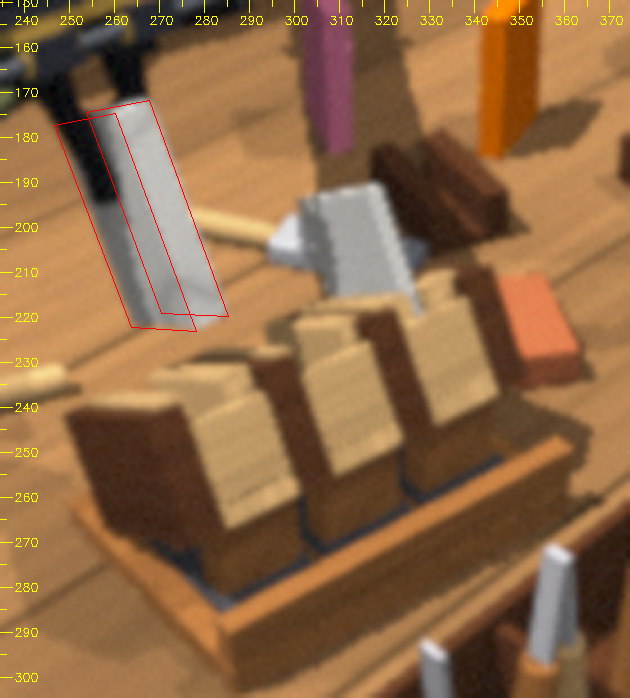

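The thin slab stands undisturbed in the narrow slot at top px (345,160). The thick slab's predicted outline matches both views to about 1 px. Next I'll align sideways and correct the tilt.

carry_out(
  increments="0 -0.001 -0.005 0 0.5 -0.7 0; 0 -0.001 -0.005 0 0.5 -0.7 0; 0 -0.001 -0.005 0 0.5 -0.7 0; 0 -0.001 -0.004 0 0.5 -0.6 0; 0 0 0 0 0 0 0",
)

```text
time_s: 20.02
tool_pos: [0.5177, -0.1948, 0.2605]
tool_rot: [179.9, 29.9, 172.7]
force: [-0.2, 0.2, -5.2]
grip_width: 0.0197
```

```bash
python3 g.py thick -.0718 .135 .000 3 | tail -2
```

```text
SLAB u,y,w mm [ -1.  -70.8 147.7] rotErr [-0.07  0.23  0.13] F(slot u,y,w) [-2.8  0.1 -4.4] t 20.02 grip 0.0197 q [ 67.  -9. -41. 119. -23.  41. 121.]
0 -0.0002 -0.0003 0.0042 0.0 -0.1 -0.0; 0 -0.0002 -0.0003 0.0042 0.0 -0.1 -0.0; 0 -0.0002 -0.0003 0.0042 0.0 -0.1 -0.0
```

carry_out(
  increments="0 0 -0.0003 0.005 0 0 0; 0 0 -0.0003 0.006 0 0 0; 0 0 -0.0003 0.006 0 0 0; 0 0 0 0.002 0 0 0",
)

```text
time_s: 20.52
tool_pos: [0.5277, -0.1968, 0.2428]
tool_rot: [179.8, 29.9, 172.7]
force: [-0.4, -0.3, -5.2]
grip_width: 0.0199
```

```bash
python3 g.py thick -.0718 .125 .000 2 | tail -2; python3 pic.py thick f o>/dev/null
```

```text
SLAB u,y,w mm [ -1.  -71.4 127.4] rotErr [-0.1   0.24  0.13] F(slot u,y,w) [-2.9 -0.3 -4.4] t 20.52 grip 0.0199 q [ 68.  -6. -43. 119. -20.  38. 119.]
0 -0.0003 -0.0001 0.0012 0.0 -0.1 -0.1; 0 -0.0003 -0.0001 0.0012 0.0 -0.1 -0.1
```

View pics/ftop.png

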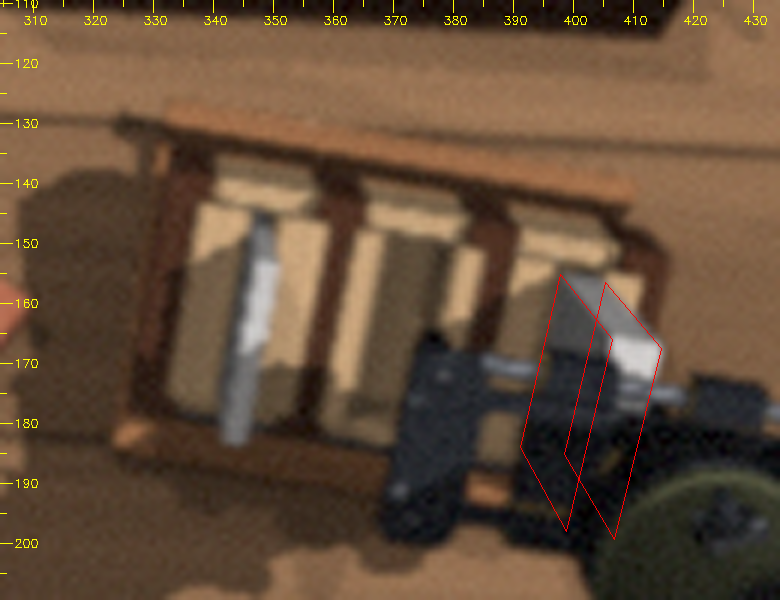

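View pics/fscene.png

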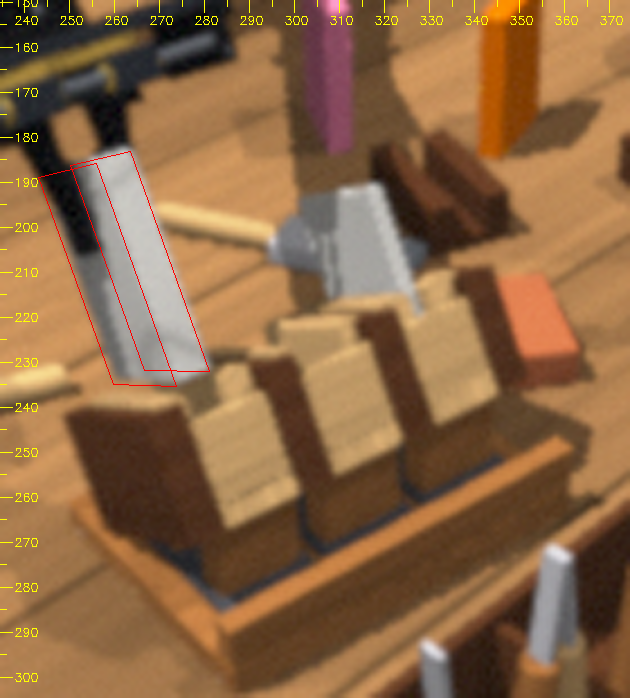

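carry_out(
  increments="0 -0.0005 0 0.003 0 0 0; 0 -0.0003 0 0.003 0 0 0; 0 0 0 0.002 0 0 0; 0 0 0 0.002 0 0 0",
)

```text
time_s: 21.12
tool_pos: [0.5341, -0.1971, 0.2351]
tool_rot: [179.8, 29.9, 172.7]
force: [-0.4, 2.2, -3.9]
grip_width: 0.0199
```

```bash
python3 g.py thick -.0718 .125 .000 0 | tail -1
```

```text
SLAB u,y,w mm [  0.7 -70.8 117.5] rotErr [-0.12  0.19  0.13] F(slot u,y,w) [-2.5  2.2 -3.1] t 21.12 grip 0.0199 q [ 67.  -4. -44. 119. -19.  37. 118.]
```

A sideways push of +2.2 N: the slab touches the −y bevel, so the slot lies a bit further toward +y. Yielding that way.

carry_out(
  increments="0 0 0.001 0 0 0 0; 0 0 0.0005 0.002 0 0 0; 0 0 0 0.002 0 0 0",
)

```text
time_s: 21.5
tool_pos: [0.5363, -0.1962, 0.2312]
tool_rot: [179.9, 30.0, 172.7]
force: [-0.0, -0.4, -5.7]
grip_width: 0.0195
```

```bash
python3 g.py thick -.0718 .125 .000 0 | tail -1
```

```text
SLAB u,y,w mm [  0.5 -69.8 113.1] rotErr [-0.07  0.18  0.12] F(slot u,y,w) [-2.8 -0.4 -5. ] t 21.5 grip 0.0195 q [ 67.  -4. -44. 119. -18.  36. 117.]
```

carry_out(
  increments="0 0 0 0.003 0 0 0; 0 0 0 0.003 0 0 0; 0 0 0 0.003 0 0 0; 0 0 0 0.003 0 0 0",
)

```text
time_s: 22.0
tool_pos: [0.5425, -0.1974, 0.22]
tool_rot: [179.9, 29.9, 172.6]
force: [0.0, 0.2, -5.2]
grip_width: 0.0197
```

```bash
python3 g.py thick -.0718 .125 .000 0 | tail -1
```

```text
SLAB u,y,w mm [  0.3 -70.2 100.2] rotErr [-0.06  0.18  0.16] F(slot u,y,w) [-2.6  0.2 -4.5] t 22.0 grip 0.0197 q [ 67.  -2. -45. 119. -15.  34. 115.]
```

In the slot and running free. Lowering further.

carry_out(
  increments="0 0 0 0.005 0 0 0; 0 0 0 0.005 0 0 0; 0 0 0 0.005 0 0 0; 0 0 0 0.005 0 0 0",
)

```text
time_s: 22.5
tool_pos: [0.553, -0.1988, 0.2014]
tool_rot: [179.8, 30.0, 172.6]
force: [0.1, -0.0, -5.4]
grip_width: 0.0196
```

```bash
python3 g.py thick -.0718 .125 .000 0 | tail -1
```

```text
SLAB u,y,w mm [  0.3 -70.3  78.8] rotErr [-0.06  0.18  0.19] F(slot u,y,w) [-2.6 -0.  -4.7] t 22.5 grip 0.0196 q [ 66.   2. -46. 119. -11.  31. 112.]
```

carry_out(
  increments="0 0 0 0.005 0 0 0; 0 0 0 0.004 0 0 0; 0 0 0 0.003 0 0 0; 0 0 0 0.002 0 0 0",
)

```text
time_s: 23.0
tool_pos: [0.5605, -0.1997, 0.188]
tool_rot: [179.8, 29.9, 172.5]
force: [0.2, -0.5, -5.2]
grip_width: 0.0196
```

```bash
python3 g.py thick -.0718 .125 .000 0 | tail -1
```

```text
SLAB u,y,w mm [  0.1 -70.2  63.5] rotErr [-0.1   0.21  0.22] F(slot u,y,w) [-2.4 -0.4 -4.6] t 23.0 grip 0.0196 q [ 65.   4. -46. 119.  -8.  29. 109.]
```

carry_out(
  increments="0 0 0 0.002 0 0 0; 0 0 0 0.001 0 0 0",
)

```text
time_s: 23.25
tool_pos: [0.5615, -0.1999, 0.1867]
tool_rot: [179.8, 29.8, 172.6]
force: [-22.4, 6.6, 19.6]
grip_width: 0.0198
```

```bash
python3 g.py thick -.0718 .125 .000 0 | tail -1
```

```text
SLAB u,y,w mm [  0.1 -70.2  61.8] rotErr [-0.06  0.35  0.17] F(slot u,y,w) [-10.2   3.8  28.5] t 23.25 grip 0.0198 q [ 65.   4. -46. 119.  -7.  29. 108.]
```

Floor contact: +28 N along the way out, at depth 61.8 mm against an expected 60 mm. Releasing and backing off.

carry_out(
  increments="0 0 0 0 0 0 0; 0.55 0 0 0 0 0 0; 0.55 0 0 0 0 0 0; 0.55 0 0 0 0 0 0; 0.55 0 0 0 0 0 0; 0.55 0 0 -0.01 0 0 0; 0.55 0 0 -0.015 0 0 0; 0.55 0 0 -0.015 0 0 0; 0.55 0 0 -0.015 0 0 0; 0.55 0 0 -0.01 0 0 0",
)

```text
time_s: 24.5
tool_pos: [0.5324, -0.1968, 0.2491]
tool_rot: [-180.0, 30.4, 172.7]
force: [0.2, 0.2, 0.5]
grip_width: 0.0481
```

```bash
python3 g.py thick -.0718 .125 .000 0 | tail -1
```

```text
SLAB u,y,w mm [  6.9 -71.1 130.4] rotErr [ 0.08 -0.3   0.11] F(slot u,y,w) [0.4 0.2 0.3] t 24.5 grip 0.0481 q [ 68.  -6. -44. 118. -20.  38. 119.]
```

carry_out(
  increments="0.55 0 -0.02 -0.005 0 2 0; 0.55 0 -0.04 -0.005 0 3 -3; 0.55 0 -0.05 -0.005 0 3 -3; 0.55 0 -0.05 0 0 3 -3; 0.55 0 -0.05 0 0 3 -3; 0.55 0 -0.03 0 0 3 0; 0.55 0 0 0 0 0 0",
)

```text
time_s: 25.38
tool_pos: [0.5147, -0.4432, 0.273]
tool_rot: [-175.0, 12.3, -174.8]
force: [-0.0, 1.2, 0.3]
grip_width: 0.0478
```

```bash
python3 pic.py thick h >/dev/null; python3 - <<'E'|tail -1
from cell import *
o=get_obs(); print(o["tool_pos"],o["qpos"].round(),o["joint_velocities"].round(1),o["force"].round(1),o["time_s"])
E
```

```text
[ 0.51473443 -0.44017426  0.27290348] [ 70.  18. -36.  90.   7.  63. 129.] [-0.  -1.7 -1.3  1.4 -0.4  0.1 -0.1] [ 0.4 -0.6 -0.1] 25.475
```

View pics/htop.png

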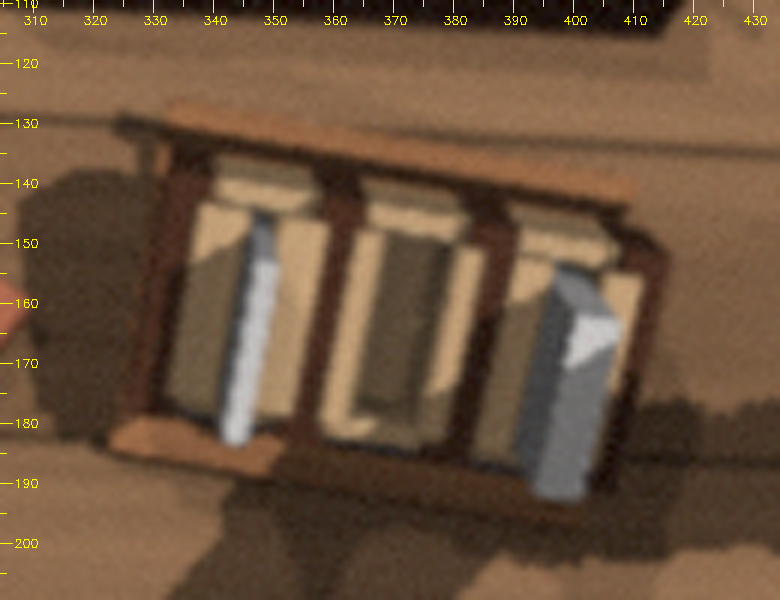

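View pics/hscene.png

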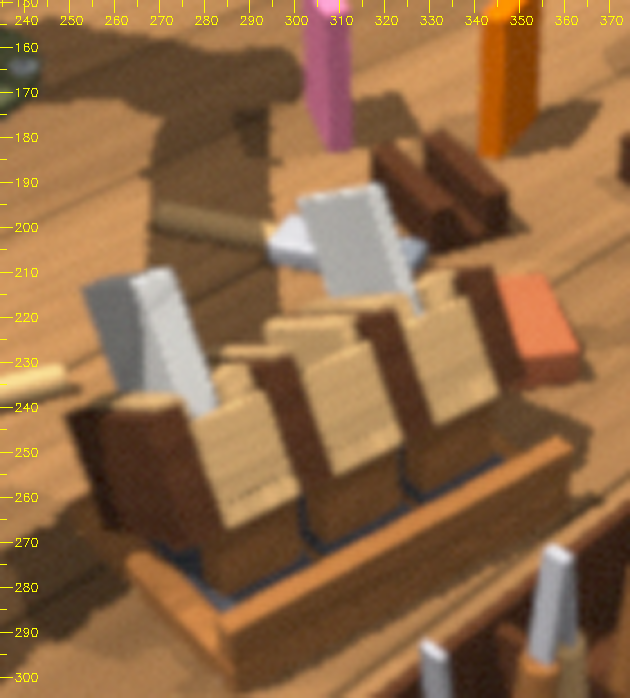

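Both slabs lean in their slots, the thin one on the left at top px (345,163) and the thick one on the right at (401,170). The centre slot is empty. I'll check their depth by drawing the home pose over both views.

```bash
python3 - <<'E'>/dev/null
from pl import *
from h import *
for n,b,f in(("top",(305,110,435,210),6),("scene",(235,150,375,305),4.5)):
    c=pickle.load(open("h"+n+".pkl","rb")); L=[]
    for y,th in((.0703,.005),(-.0702,.01)):
        for s in(-1,1): L.append((proj(c,[pt(RK,-.003+a*.04,y+s*th,w) for a,w in((-1,.06),(-1,.12),(1,.12),(1,.06))]),(0,0,255)))
    crop(c,b,f,f"pics/i{n}.png",L)
E
```

View pics/itop.png

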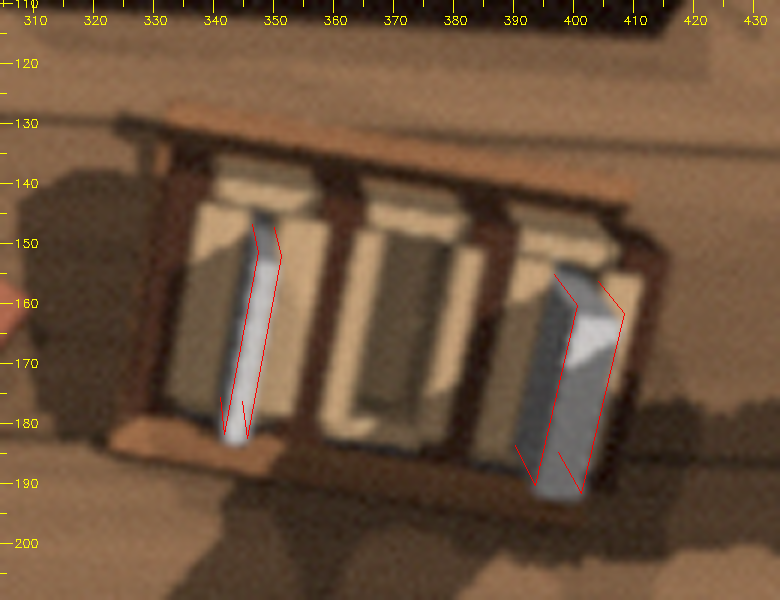

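View pics/iscene.png

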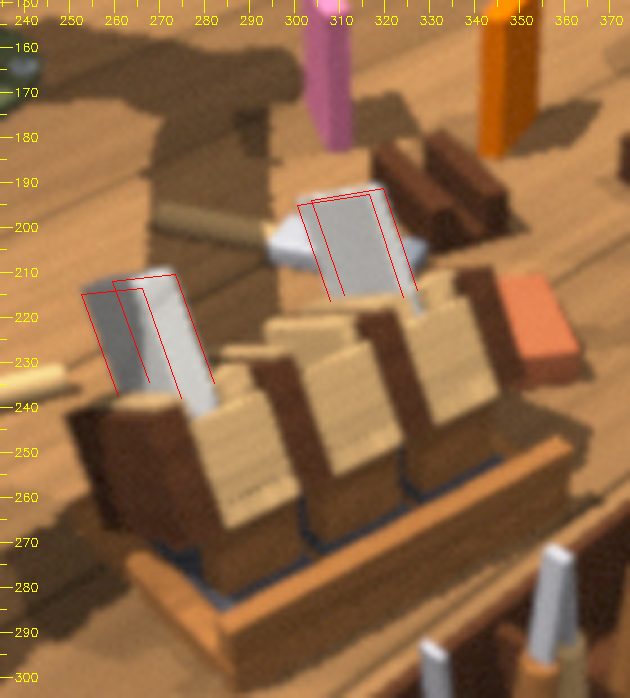

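The home outlines match both slabs in both views to 1–2 px, which is the same offset the scene camera has shown throughout. Handing in.

```bash
python3 -c "
from cell import *
print(sign_off())"
```

```text
the job is handed in; nothing more can be done
None
```

I filed both slabs and handed the job in at about 25.5 s of the 72 s allowed; no verdict was reported.

- **Thin slab:** it is in the narrow slot, at the rack's +y end. It went in without resistance and met the floor at 61 mm, against an expected 60 mm, with about 52 N.
- **Thick slab:** it is in the middle-width slot, at the −y end. It touched the −y bevel on the way in, so I moved it about 1 mm toward +y. It then slid freely and met the floor at 61.8 mm, with about 28 N. The centre, widest slot is empty.
- **Last checks:** outlines of the home poses matched both slabs in both cameras to 1–2 px. The scene camera kept a steady offset of about 1 px. The gripper was clear, about 0.25 m to the side, and nearly still, with no contact force.
- **Not measured or off plan:**
  - I did not measure the bystanders again; in the crops that showed them they looked unmoved.
  - The arm sagged about 3 cm below plan while carrying the thick slab past the rack. The next pictures showed no contact with the thin slab.

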